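Fix the bench pin with its quick-thread bar nut

ROBOT

A 7-joint arm with a two-finger parallel gripper is mounted at the origin on the work surface. World frame = base frame: x ahead of the robot, y to its left, z up, the work surface at z = 0. Lengths are in m, angles in degrees, forces in N, time in s.
With the tool pointing down it reaches from about 0.4 to 0.85 m from the base axis. Payload 10.4 kg.
Tool frame: the origin (TCP) lies at the very end of the fingers, on their centre line; the grasp point (between the pads) lies arm.grasp_offset behind it (arm.grasp_offset is the distance from the TCP to the grasp point, in m); z points along the fingers, y is the direction in which the jaws open and shut (so a half turn about z gives the same grasp; the last joint's range is limited). The gripper opens to 85 mm and grips with 20 to 120 N. Pads are 22 mm wide; open, the fingers measure 114 mm over their backs; the gripper's body (76 mm by 85 mm) begins 54 mm behind the grasp point. The pads swing forward as they close: fully open they stand 13 mm farther back than shut.
Start: joints at [-1.295, 19.034, -3.707, 83.658, 1.238, 77.344, -5.071], TCP at [0.625, 0, 0.231] pointing down, gripper open.
Joint ranges: [-148.97, 148.97], [-28.65, 121.19], [-84.17, 76.75], [9.2, 138.47], [-72.65, 252.65], [3.7, 117.97], [-149.18, 149.18]. Speed limits (degrees/s): [127.2, 127.2, 159.86, 159.86, 180, 180, 180].

INTERFACE

Orientations are given as [roll, pitch, yaw] about the fixed x, y, z axes, in that order (R = Rz(yaw) Ry(pitch) Rx(roll)).
In Python, from cell import arm, viewer gives the robot as it stands. The module is installed in compiled form; this text tells all that it offers.
- The arm moves only by the tool servo_tool, never from a script. Its argument "increments" is a list of rows, each a list of 3 entries, a list of its own where there are three numbers: the shift along the tool's x, y, z in mm, then the turn, a rotation vector about the tool's x, y, z in degrees, then the finger opening in mm, from 0 to 85.4. In form: [[[dx, dy, dz], [wx, wy, wz], grip], ...]. A call has 1 to 5 rows; each row shifts and turns the commanded pose from where the row before left it, along the tool's axes as they then stand; what a row does not reach is not made up. A row lasts 1/12 s, in which the tool goes at most 41.7 mm and 7.16 degrees, less where a joint would pass 70% of its speed; a pose out of reach is approached as far as the arm can. A call is refused whole if a number of a shift passes 41.7 or a number of a turn 7.16, either way. A call with a gripper value outside its range is refused whole. The fingers move at their own pace and stop on an object; "force" is the grip in N (left out, the last holds). Time passes only in rows, so rows that do not move let the fingers close. It gives the time, the measured TCP pose, the force and the opening at its end, in the units of the state.
- arm.sense(): the state, without advancing time (a new reading comes with each control period).
- viewer.grab_frame(name): name is "scene" or "side" or "wrist"; returns (picture, depth): 384x512x3 uint8, red, green, blue; 384x512 float32, m along the optical axis (not along the pixel's ray), 0 where there is no reading.
- viewer.camera_model(name): a dict with "mtx" (3x3 intrinsics, pixels), "xyz" and "attitude" of the camera in the world; the wrist camera has in their place "mount" (4x4, takes a point from camera to tool coordinates, whose origin is the TCP and whose axes are the flange's). Camera axes: x right, y up, looking along -z (the intrinsics and any distortion apply to the point x, -y, -z); pixel columns grow to the right and rows downward; lengths in m; the calibration is good to about 2 mm. A picture is of the moment at which its call begins: read the wrist's pose just before it. camera_model takes no time and is no camera call.
- arm.sign_off(): hands the job in, once; it reports no verdict.
Trained networks look in the newest picture that a camera, given by its name, has taken for a name from the list of things; names that differ only in an ending like _2 or _b are one class to them, and where a whole thing is asked for, a point or a joint stands for the part that bears it (a point fixed in the world has none). Each returns a list of dicts, best first, with "score" (0 to 1); they miss things now and then, are a little off and sometimes report something else, mostly with a low value. They report only what shows in the picture. A call takes as long as a camera call. They do not tell look-alikes from the thing itself.
- viewer.masks_of(thing, camera): "region" (384x512 bool, what is visible of it) and "position" ([row, column] in pixels, amid what is visible of it).
- viewer.spot_point(thing, camera): "position" ([row, column] in pixels: a listed point, or the origin of a listed thing).
The state is a dict: "t": time; "q": joint angles; "dq": joint speeds; "effort": joint torques, N m; "position": TCP position; "ee_rot": TCP orientation; "wrist_force": force on the tool from outside, world axes, zero at the start; "torque": the same for the moment, N m; "finger_gap": opening from 0.0 (shut) to 1.0 (fully open).
Only numpy, scipy, OpenCV 4.12 (cv2) and the standard library are available. Lean on these libraries where they do the work, as an engineer would, in place of code of your own. Each camera call takes 0.05 s, during which the arm holds its last target.

TASK

Slide the wooden bench pin fully home around the stud of its clamp plate. Then stand the steel bar nut on the stud with its bar lying across the bench pin and let go, turn it backward (anticlockwise from above) until you feel it drop off the thread start, and then turn it forward (clockwise) to run it down until it stops. Keep the nut upright and leave the other things where they are.

Things in the scene. Friction and masses are not known exactly. Their poses are not given: they have to be found in the camera images.
- clamp: Dark steel clamp plate fixed to the bench, 140 x 108 mm, 8 mm thick, reaching 85 mm to -x and 55 mm to +x of the stud. Origin: on the bench (z = 0) under the stud's axis; x along the channel, the way the bench pin slides home (away from the robot), z up. Cheeks 22 mm high along both sides, inner faces 44 mm off the axis.
- stud_top (a point): Tip of the upright steel stud, on its axis, 83 mm above the bench. Pilot 20 mm thick, its last 7 mm tapering to 10 mm at the tip, above the thread. Axes as clamp.
- thread (a point): On the stud's axis, 43 mm above the bench: flat top edge of the coarse two-start thread, 34 mm thick, on which the nut rests when set on with its bar along the clamp's y. From there the thread starts lie 15 to 65 degrees back (anticlockwise), unknown: there the nut drops 12 mm; up to 30 degrees farther is a stop. Turned forward without the drop it meets a stop.
- thread_foot (a point): On the stud's axis, 20 mm above the bench, at the thread's lower end. After the drop the nut runs 115 to 145 degrees forward (clockwise from above), coming down 7.5 mm more by the thread, to a firm stop. Pushing one arm near its end turns it, with less than 5 N.
- pin_front (a point): Bench pin: loose light-wood board 125 x 84 x 18 mm on the clamp plate (8 to 26 mm above the bench), 2 mm play to each cheek. This point: middle of the end face towards the robot, half-way up; x along the board to the stud, z up. A saw slot 8 mm wide, 40 mm deep opens here. At the start it stands out 25 to 42 mm; home, this point is 84 mm to -x of the stud's axis.
- pin_fork (a point): Bottom of the 37 mm wide fork in the board's far end, which straddles the stud; 67 mm from pin_front. Home, it meets the stud (18 mm from the axis). A recess 6 mm deep around the fork takes the nut, which can run down only if the board is home.
- nut_mid (a point): Bar nut of plain steel, 0.35 kg, standing upright on the bench. This point: on its axis, 22 mm above its underside, half-way up its octagonal hub (44 mm high, 46 mm across flats, two flats facing +y and -y). x along the bar, z up. Two arms reach 75 mm to +x and -x, 14 mm wide, 9 to 21 mm above this point (end knobs 18 mm thick).
- nut: The same nut: centre of its underside. Through bore 22.6 mm; two inward pins in line with the arms run in the thread. On the stud, its underside is 41 mm above the bench when resting on the thread's top edge, about 28 mm once dropped, 21 mm when run fully on.
- block: Bystander, to be left alone: dark hardwood dapping block 110 x 46 x 40 mm. Origin at the centre of its underside.
- bowl: Bystander, to be left alone: white ceramic bowl, 90 mm wide, 35 mm high. Origin at the centre of its underside.
- file: Bystander, to be left alone: hand file with a round handle, 260 mm long, about 28 mm high. Origin near its middle, at its underside; x along it.
- hammer: Bystander, to be left alone: hammer lying flat, 220 mm long, wooden handle. Origin near its middle, at its underside; x along it.
- collar: Bystander, to be left alone: brass ring lying flat, 56 mm across, 20 mm high. Origin at the centre of its underside.
- mandrel: Bystander, to be left alone: tapered steel ring mandrel with wooden handle, lying, 260 mm long, 25 mm high. Origin near its middle, at its underside; x along it.
Things that resemble listed ones, but are neither listed nor needed, are in the scene too. What is shaped like the part that bears pin_front but green is not meant.

How it is judged:
By the outcome, as a careful person would: the job done as asked, in the order asked, and still so for the second after the job is handed in, with the robot touching nothing.
It also fails if it takes over 72 s, if anything falls off the work surface, if the arm or the gripper's body presses on something with over 40 N, if the wrist force passes 120 N, or if a joint passes its speed limit or range.

## Working session

There is one attempt and no reset: what is moved stays moved. The work goes in short steps, Python scripts to look and compute and a tool call to move; the robot and the scene stay as the last step left them, time stands still between calls to the robot, and variables do not carry over. Pictures are saved under pics/ and viewed, and the job is handed in when it is done.

Besides the shell and the picture viewer there is one more tool, called after ">>>" by a JSON object that holds its "op" and its "data", one argument or row to a line. servo_tool: Moves the arm, as the interface text tells. Its arguments: {"type":"object","properties":{"increments":{"type":"array","items":{"type":"array"}},"force":{"type":"number"}},"required":["increments"]}

```bash
mkdir -p pics
cat > h.py <<'E'
import numpy as np, cv2
from scipy.spatial.transform import Rotation as R
from cell import arm, viewer
def save(n,im,s=1.5): cv2.imwrite('pics/'+n+'.png',cv2.resize(im[:,:,::-1],None,fx=s,fy=s))
def cam(name,st=None):
    m=viewer.camera_model(name)
    K=np.array(m['mtx'])
    if 'mount' in m:
        st=st or arm.sense()
        T=np.eye(4);T[:3,:3]=R.from_euler('xyz',st['ee_rot'],degrees=True).as_matrix();T[:3,3]=st['position']
        T=T@np.array(m['mount'])
    else:
        T=np.eye(4)
        a=np.array(m['attitude'])
        T[:3,:3]=a if a.shape==(3,3) else R.from_euler('xyz',a,degrees=True).as_matrix()
        T[:3,3]=m['xyz']
    return K,T,m
def ray(name,rc,st=None):
    K,T,m=cam(name,st)
    d=np.linalg.inv(K)@np.array([rc[1],rc[0],1.])
    d=T[:3,:3]@(d*[1,-1,-1])
    return T[:3,3],d
def at_z(name,rc,z,st=None):
    o,d=ray(name,rc,st); return o+d*(z-o[2])/d[2]
def at_d(name,rc,dep,st=None):
    o,d=ray(name,rc,st); return o+d*dep
def proj(name,p,st=None):
    K,T,m=cam(name,st)
    q=T[:3,:3].T@(np.array(p)-T[:3,3]); q=q*[1,-1,-1]; u=K@q; return u[1]/u[2],u[0]/u[2]
E
python3 - <<'E'
from h import *
print(arm.sense()); print(arm.grasp_offset)
for n in ['scene','side','wrist']:
    print(n,viewer.camera_model(n))
    im,d=viewer.grab_frame(n); save('a_'+n,im); np.save('d_'+n,d)
E
```

```text
{'t': 0.0, 'q': array([-1.29396117, 19.07248713, -3.70509295, 83.70650972,  1.23675823,
       77.34277774, -5.06889274]), 'dq': array([ 0.02612861, -0.0051296 ,  0.05083369,  0.0563957 , -0.0446059 ,
       -0.00405347,  0.03924372]), 'effort': array([ 4.98105128e-04, -6.25449800e+01,  4.97091911e-02, -3.91610491e+01,
        1.63588714e-02,  9.83294769e-03, -6.01235030e-06]), 'position': array([ 6.24623069e-01, -3.09858067e-05,  2.30506049e-01]), 'ee_rot': array([-1.79918106e+02,  3.62198782e-03,  9.00000607e+01]), 'wrist_force': array([ 0.45942162, -0.23586907,  0.40099263]), 'torque': array([0.03820116, 0.06458237, 0.00026233]), 'finger_gap': 0.9988215211473384}
0.0187
scene {'mtx': array([[479.27214559,   0.        , 259.68452571],
       [  0.        , 479.27214559, 189.23478381],
       [  0.        ,   0.        ,   1.        ]]), 'xyz': array([ 1.31257999, -0.11235847,  1.18419648]), 'attitude': array([33.38309577, -0.84053858, 86.71298891])}
side {'mtx': array([[408.28413689,   0.        , 252.4952021 ],
       [  0.        , 408.28413689, 183.81192009],
       [  0.        ,   0.        ,   1.        ]]), 'xyz': array([0.29696968, 0.7308109 , 0.86510593]), 'attitude': array([  47.28685996,   -0.43773628, -158.51392537])}
wrist {'mtx': array([[278.19189593,   0.        , 251.43123153],
       [  0.        , 278.19189593, 196.52555975],
       [  0.        ,   0.        ,   1.        ]]), 'mount': array([[ 3.60327706e-04,  9.59271944e-01,  2.82483997e-01,
         7.09632845e-02],
       [ 9.99999676e-01, -5.48807364e-04,  5.88096738e-04,
        -3.06577752e-04],
       [ 7.19173999e-04,  2.82483694e-01, -9.59271831e-01,
        -1.42290068e-01],
       [ 0.00000000e+00,  0.00000000e+00,  0.00000000e+00,
         1.00000000e+00]])}
```

View pics/a_scene.png

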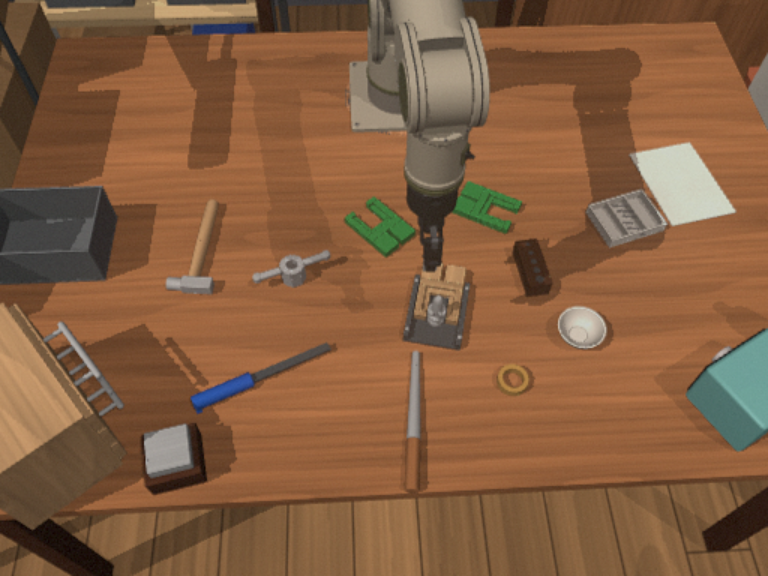

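View pics/a_side.png

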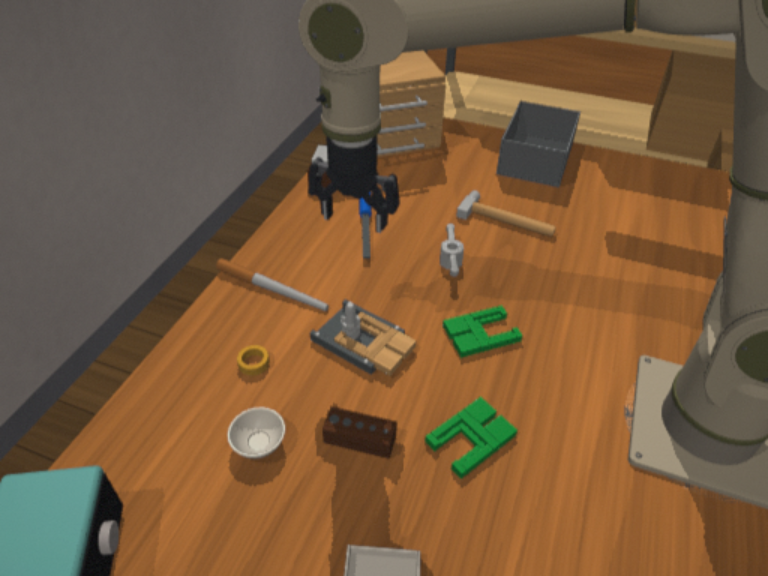

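View pics/a_wrist.png

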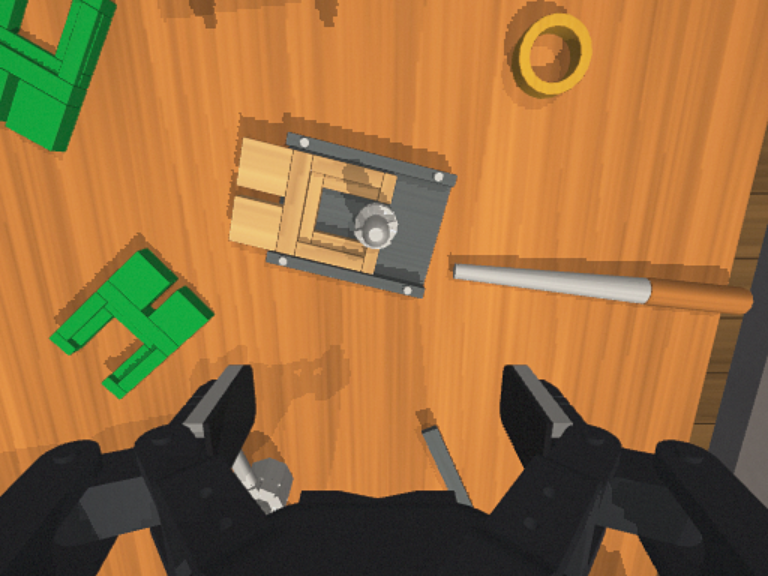

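Run:
```python
from h import *
st=arm.sense()
Z=dict(clamp=0,stud_top=.083,thread=.043,thread_foot=.02,pin_front=.017,pin_fork=.017,nut_mid=.022,nut=0)
for c in ['wrist','scene','side']:
  for k in Z:
    if c=='wrist' and k.startswith('nut'): continue
    for r in viewer.spot_point(k,c)[:3]:
      if r['score']>.2: print(c,k,np.round(r['position'],1),round(r['score'],2),np.round(at_z(c,r['position'],Z[k],st)*1000,1))
print(arm.sense()['t'])
```

```text
wrist stud_top [157.2 249.5] 0.91 [622.1  28.3  83. ]
wrist thread [150.5 250.2] 0.85 [622.5  30.4  43. ]
wrist thread_foot [146.  246.3] 0.88 [617.5  33.1  20. ]
wrist pin_front [128.7 156. ] 0.92 [505.1  54.1  17. ]
wrist pin_front [86.1  8.7] 0.68 [333.6 103.5  17. ]
wrist pin_front [188.8 118.4] 0.64 [447.8 -23.4  17. ]
wrist pin_fork [216.5  86.7] 0.91 [399.2 -62.5  17. ]
wrist pin_fork [140.8 210.8] 0.89 [572.8  39.3  17. ]
wrist pin_fork [28.4 21.5] 0.61 [363.2 164.6  17. ]
scene clamp [212.1 291.6] 0.94 [617.3  36.8   0. ]
scene stud_top [196.9 291.4] 0.78 [618.1  30.3  83. ]
scene thread [209.  287.3] 0.58 [632.   20.4  43. ]
scene thread_foot [210.8 291.2] 0.71 [624.8  33.6  20. ]
scene thread_foot [160.8 136.4] 0.66 [ 427.4 -416.6   20. ]
scene pin_front [133.1 306.7] 0.72 [340.2 109.8  17. ]
scene pin_front [161.2 265.6] 0.63 [444.8 -27.4  17. ]
scene pin_front [174.5 298.4] 0.62 [498.6  67.2  17. ]
scene pin_fork [199.5 293.7] 0.85 [585.6  44.7  17. ]
scene pin_fork [279.  275.6] 0.7 [826.4 -25.9  17. ]
scene pin_fork [150.4 251.5] 0.59 [401.4 -68.1  17. ]
scene nut_mid [182.  192.3] 0.79 [ 514.2 -247.    22. ]
scene nut [182.  194.5] 0.94 [ 499.4 -243.     0. ]
side clamp [224.4 233.6] 0.79 [621.7  33.3   0. ]
side stud_top [205.7 235.9] 0.59 [611.2  37.   83. ]
side thread [212.3 228.7] 0.84 [635.7  32.2  43. ]
side thread [196.8 182.2] 0.56 [784.   26.2  43. ]
side thread_foot [219.8 236.2] 0.77 [614.2  31.1  20. ]
side pin_front [219.7 298.9] 0.92 [452.7 -37.2  17. ]
side pin_front [276.3 333.9] 0.9 [318.4 111.1  17. ]
side pin_front [239.9 264.3] 0.78 [517.5  67.   17. ]
side pin_fork [222.1 321.3] 0.67 [392.1 -51.8  17. ]
side pin_fork [289.3 312. ] 0.67 [358.7 167.   17. ]
side pin_fork [224.8 247. ] 0.57 [580.4  34.5  17. ]
side nut_mid [166.8 299. ] 0.88 [ 517.1 -251.4   22. ]
side nut [172.9 299.4] 0.59 [ 512.9 -248.3    0. ]
1.25
```

Run:
```python
from h import *
st=arm.sense()
d=np.load('d_wrist.npy')
for rc in [(142,304),(177,438),(261,282),(290,407),(232,375)]:
    r=np.array(rc)/1.5; print(rc, np.round(at_z('wrist',r,.083 if rc[0]==232 else .022,st)*1000,1), np.round(at_d('wrist',r,d[int(r[0]),int(r[1])],st)*1000,1))
# front corners top z=26, bottom of front face
for rc in [(138,240),(191,236),(198,233),(240,230)]:
    r=np.array(rc)/1.5; print('front',np.round(at_z('wrist',r,.026,st)*1000,1),np.round(at_d('wrist',r,d[int(r[0]),int(r[1])+2],st)*1000,1))
for c in ['scene','side']:
    im,_=viewer.grab_frame(c); 
    for r in viewer.masks_of('nut',c)[:2]:
        m=r['region']; print(c,r['score'],m.sum())
        dd=np.load('d_%s.npy'%c)
        ys,xs=np.nonzero(m&(dd>0))
        P=np.array([at_d(c,(y,x),dd[y,x]) for y,x in zip(ys,xs)])
        s=(P[:,2]>.027)&(P[:,2]<.055); Q=P[s][:,:2]
        print(s.sum(), P[:,2].min(),P[:,2].max()); rr=cv2.minAreaRect((Q*1000).astype(np.float32)); print(rr, np.round(cv2.boxPoints(rr),0).tolist())
```

```text
(142, 304) [566.5  93.7  22. ] [566.8  93.6  24. ]
(177, 438) [673.9  67.   22. ] [673.5  67.1  24.2]
(261, 282) [542.9  -2.4  22. ] [543.7  -1.6  25.5]
(290, 407) [650.7 -28.2  22. ] [650.5 -27.5  24.5]
(232, 375) [623.1  30.9  83. ] [623.1  31.1  84.4]
front [517.2  96.4  26. ] [517.3  96.4  26.2]
front [510.3  56.1  26. ] [5.018e+02 5.500e+01 3.000e-01]
front [507.3  50.6  26. ] [507.7  50.7  27.1]
front [501.5  16.3  26. ] [502.   16.6  27.5]
scene 0.79 553
400 -0.005147170105855192 0.04983486024647288
((510.2934265136719, -239.39932250976562), (50.283355712890625, 149.64056396484375), 7.200734615325928) [[476.0, -168.0], [495.0, -317.0], [545.0, -310.0], [526.0, -162.0]]
side 0.57 308
255 0.005240552464427006 0.049372496779401365
((510.7405090332031, -239.4227294921875), (41.56298065185547, 154.8002471923828), 20.39098358154297) [[464.0, -174.0], [518.0, -319.0], [557.0, -305.0], [503.0, -160.0]]
```

>>> {"op": "servo_tool", "data": {
  "increments": [
    [[16.5,-37,20],[0,0,0],0],
    [[16.5,-37,20],[0,0,0],0],
    [[16.5,-37,30],[0,0,0],0],
    [[16.5,-37,30],[0,0,0],0],
    [[0,0,30],[0,0,7],0]
  ],
  "force": 40
}}

```text
t: 1.87
position: [0.4916, 0.0606, 0.1148]
ee_rot: [-180.0, -0.1, 83.3]
wrist_force: [2.1, 0.8, 0.1]
finger_gap: 0.302
```

>>> {"op": "servo_tool", "data": {
  "increments": [
    [[0,0,30],[0,0,6.7],0],
    [[0,0,20],[0,0,0],0],
    [[0,0,10],[0,0,0],0],
    [[0,0,0],[0,0,0],0],
    [[0,0,0],[0,0,0],0]
  ]
}}

```text
t: 2.28
position: [0.496, 0.0577, 0.0554]
ee_rot: [180.0, -0.0, 76.3]
wrist_force: [0.1, -0.2, 0.1]
finger_gap: 0.001
```

Run:
```python
from h import *
for n in ['side','wrist']:
    im,d=viewer.grab_frame(n); save('b_'+n,im)
s=arm.sense();print(s['t'],s['position'],s['ee_rot'],s['wrist_force'],s['finger_gap'])
```

```text
2.3833 [0.49680043 0.05784652 0.05632667] [ 1.79877081e+02 -5.69150077e-02  7.63132174e+01] [ 1.2733831  -0.16100986 -0.0047696 ] 0.004118260272719456
```

>>> {"op": "servo_tool", "data": {
  "increments": [
    [[2,-23,0],[0,0,0],0],
    [[0,0,0],[0,0,0],0],
    [[0,0,20],[0,0,0],0],
    [[0,0,20],[0,0,0],0],
    [[0,0,0],[0,0,0],0]
  ]
}}

```text
t: 2.8
position: [0.4727, 0.0648, 0.0133]
ee_rot: [-179.9, 0.1, 76.3]
wrist_force: [-0.7, -0.2, -0.9]
finger_gap: 0.001
```

Run:
```python
from h import *
for n in ['side','wrist']:
    im,d=viewer.grab_frame(n); save('c_'+n,im)
s=arm.sense();print(s['t'],s['position'],s['ee_rot'],s['wrist_force'],s['finger_gap'])
```

```text
2.9 [0.47411553 0.06512811 0.01561492] [ 1.79993114e+02 -5.30423332e-03  7.63050346e+01] [-0.25363446  0.70420962  0.07011261] -0.0013474613780889836
```

View pics/c_side.png

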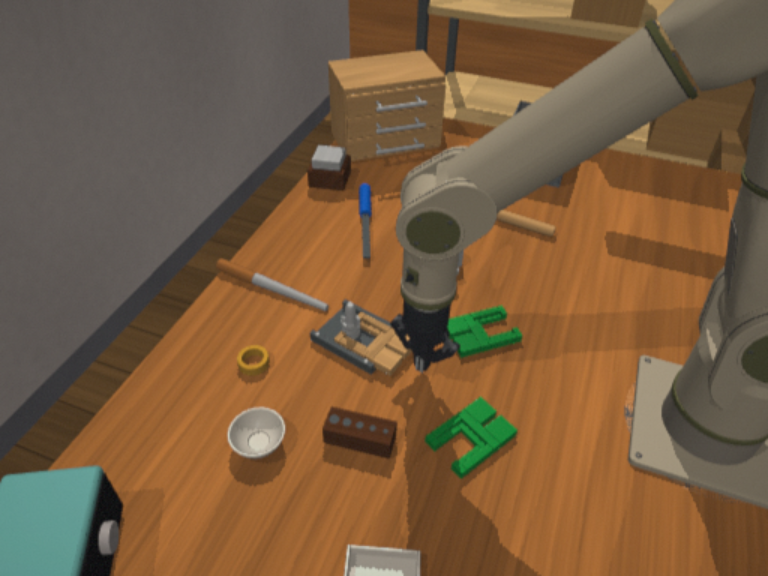

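View pics/c_wrist.png

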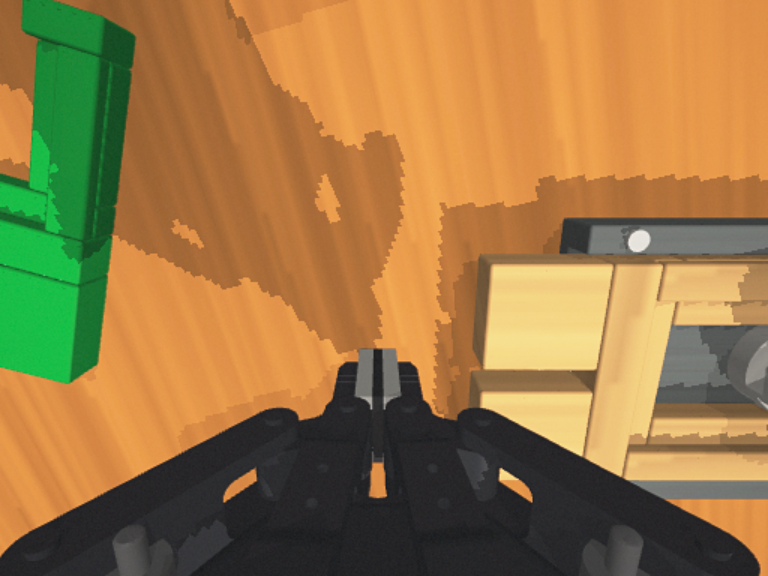

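>>> {"op": "servo_tool", "data": {
  "increments": [
    [[0,8,0],[0,0,0],0],
    [[0,8,0],[0,0,0],0],
    [[0,6,0],[0,0,0],0],
    [[0,5,0],[0,0,0],0],
    [[0,5,0],[0,0,0],0]
  ]
}}

```text
t: 3.32
position: [0.5056, 0.0574, 0.0153]
ee_rot: [180.0, -0.0, 76.3]
wrist_force: [-2.2, 1.4, 3.2]
finger_gap: -0.004
```

>>> {"op": "servo_tool", "data": {
  "increments": [
    [[0,4,0],[0,0,0],0],
    [[0,4,0],[0,0,0],0],
    [[0,4,0],[0,0,0],0],
    [[0,3,0],[0,0,0],0],
    [[0,2,0],[0,0,0],0]
  ]
}}

```text
t: 3.73
position: [0.5214, 0.0539, 0.0154]
ee_rot: [-180.0, -0.0, 76.3]
wrist_force: [-7.5, 1.2, 13.1]
finger_gap: -0.003
```

Run:
```python
from h import *
for n in ['wrist','side']:
    im,d=viewer.grab_frame(n); save('d_'+n,im if n=='wrist' else im[150:300,180:380],1.5 if n=='wrist' else 4)
s=arm.sense();print(s['t'],s['position'],s['ee_rot'],s['wrist_force'],s['torque'],s['finger_gap'])
```

```text
3.8333 [0.52151688 0.05390629 0.0153845 ] [-1.79973914e+02 -1.68704679e-02  7.63175653e+01] [-4.87156137  2.29719905  8.20438351] [0.19936955 1.05925762 0.02188295] 0.002272025127102505
```

View pics/d_wrist.png

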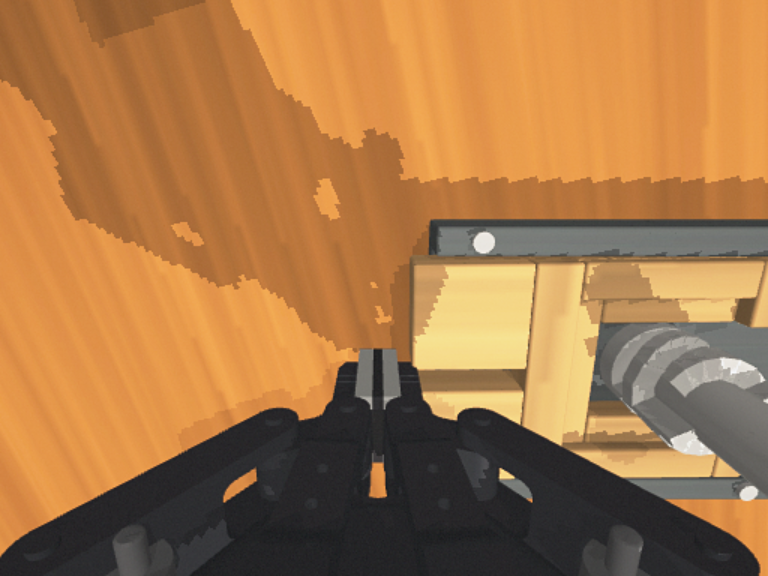

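View pics/d_side.png

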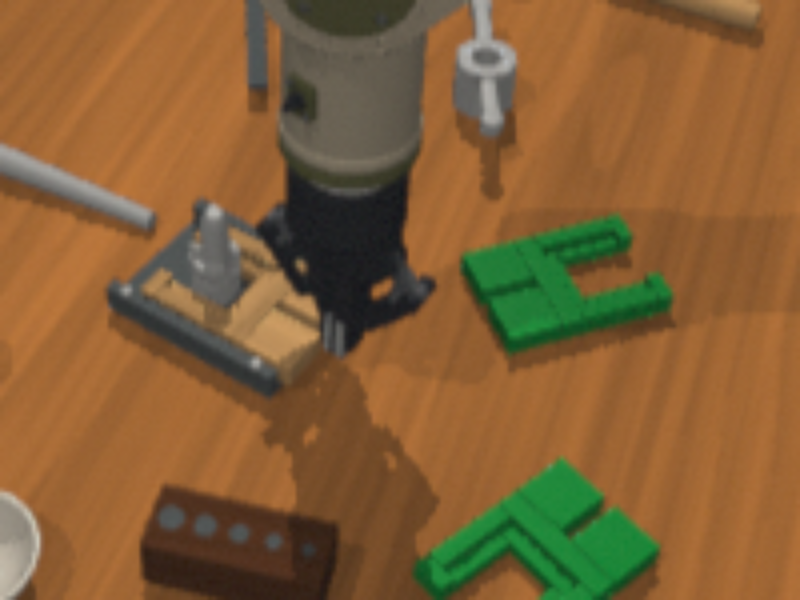

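>>> {"op": "servo_tool", "data": {
  "increments": [
    [[0,3,0],[0,0,0],0],
    [[0,3,0],[0,0,0],0],
    [[0,2,0],[0,0,0],0],
    [[0,1,0],[0,0,0],0],
    [[0,0,0],[0,0,0],0]
  ]
}}

```text
t: 4.25
position: [0.5295, 0.052, 0.0152]
ee_rot: [-179.9, 0.0, 76.3]
wrist_force: [-9.0, 1.5, 12.2]
finger_gap: -0.005
```

>>> {"op": "servo_tool", "data": {
  "increments": [
    [[0,1,0],[0,0,0],0],
    [[0,1,0],[0,0,0],0],
    [[0,0,0],[0,0,0],0]
  ]
}}

```text
t: 4.5
position: [0.53, 0.0519, 0.0151]
ee_rot: [-179.7, 0.0, 76.4]
wrist_force: [-15.7, 2.6, 18.5]
finger_gap: 0.002
```

>>> {"op": "servo_tool", "data": {
  "increments": [
    [[0,1,0],[0,0,0],0],
    [[0,1,0],[0,0,0],0],
    [[0,0,0],[0,0,0],0]
  ]
}}

```text
t: 4.75
position: [0.5305, 0.0512, 0.0148]
ee_rot: [-179.6, 0.1, 76.3]
wrist_force: [-22.0, 2.1, 21.2]
finger_gap: 0.002
```

Run:
```python
from h import *
for n in ['wrist']:
    im,d=viewer.grab_frame(n); save('e_'+n,im)
s=arm.sense();print(s['t'],s['position'],s['ee_rot'],s['wrist_force'],s['torque'],s['finger_gap'])
```

```text
4.8 [0.53048228 0.05120352 0.01474694] [-1.79573891e+02  1.01560061e-01  7.63431570e+01] [-21.57632891   2.53282066  21.85688051] [ 0.35043855  4.3351201  -0.18130575] 0.00257240838898228
```

View pics/e_wrist.png

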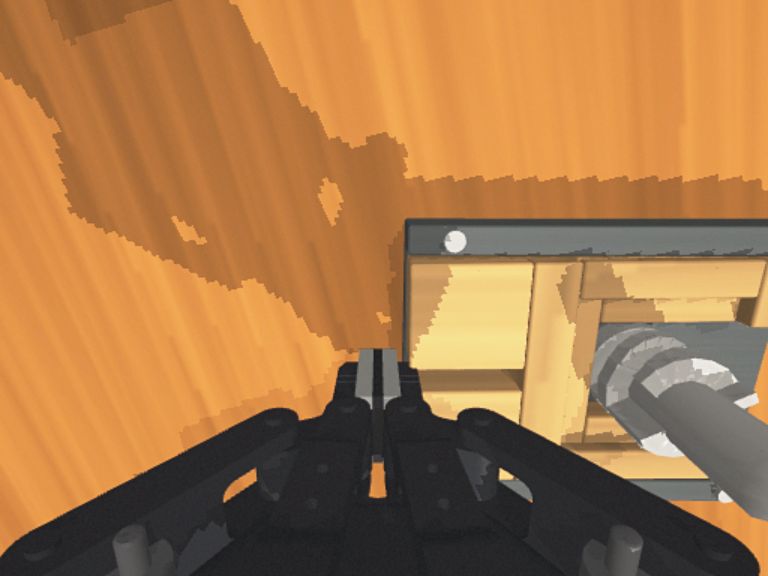

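>>> {"op": "servo_tool", "data": {
  "increments": [
    [[0,-8,0],[0,0,0],0],
    [[0,-12,-5],[0,0,0],0],
    [[0,0,-30],[0,0,0],85],
    [[0,0,-38],[0,0,0],85],
    [[0,0,-38],[0,0,0],85]
  ]
}}

```text
t: 5.22
position: [0.5139, 0.055, 0.1267]
ee_rot: [-179.9, 0.0, 76.3]
wrist_force: [1.3, -0.3, -0.4]
finger_gap: 0.417
```

>>> {"op": "servo_tool", "data": {
  "increments": [
    [[-38,10,-12],[0,0,0],85],
    [[-38,10,-12],[0,0,0],85],
    [[-38,10,-12],[0,0,0],85],
    [[-38,10,-12],[0,0,0],85],
    [[-38,10,0],[0,0,0],85]
  ]
}}

```text
t: 5.63
position: [0.5193, -0.1436, 0.1766]
ee_rot: [179.7, -0.0, 76.3]
wrist_force: [1.8, -0.3, 0.5]
finger_gap: 0.994
```

>>> {"op": "servo_tool", "data": {
  "increments": [
    [[-38,10,0],[0,0,0],85],
    [[-38,10,0],[0,0,0],85],
    [[-38,10,0],[0,0,0],85],
    [[0,0,0],[0,0,0],85],
    [[0,0,0],[0,0,0],85]
  ]
}}

```text
t: 6.05
position: [0.5195, -0.2622, 0.1735]
ee_rot: [-180.0, 0.1, 76.0]
wrist_force: [-0.3, 0.5, -0.6]
finger_gap: 0.996
```

```bash
cat > look.py <<'E'
from h import *
import sys
tag=sys.argv[1]
st=arm.sense();print(st['t'],np.round(st['position']*1000,1),np.round(st['ee_rot'],1),np.round(st['wrist_force'],1),round(st['finger_gap'],3))
for n in sys.argv[2:]:
    im,d=viewer.grab_frame(n); save(tag+'_'+n,im); np.save('d_'+n,d)
E
cat > nut.py <<'E'
from h import *
st=arm.sense(); d=np.load('d_wrist.npy')
for k,z in (('nut_mid',.022),('nut',0)):
  for r in viewer.spot_point(k,'wrist')[:2]: print(k,r['score'],r['position'],np.round(at_z('wrist',r['position'],z,st)*1000,1))
for r in viewer.masks_of('nut','wrist')[:2]:
    m=r['region']; ys,xs=np.nonzero(m&(d>0)); P=np.array([at_d('wrist',(y,x),d[y,x],st) for y,x in zip(ys,xs)])*1000
    s=(P[:,2]>27)&(P[:,2]<60);Q=P[s][:,:2]
    c=Q.mean(0);u,sv,vt=np.linalg.svd(Q-c,full_matrices=False)
    e=vt[0]; a=(Q-c)@e; b=(Q-c)@vt[1]
    print(r['score'],len(Q),c,'ang',np.degrees(np.arctan2(e[1],e[0]))%180,'ext',a.min(),a.max(),b.min(),b.max(), 'mid',c+e*(a.min()+a.max())/2+vt[1]*(b.min()+b.max())/2, P[:,2].max())
E
python3 look.py f wrist side; python3 nut.py
```

```text
6.05 [ 519.5 -262.2  173.5] [-1.8e+02  1.0e-01  7.6e+01] [-0.3  0.5 -0.6] 0.996
nut_mid 0.6 [168.1, 235.5] [ 507.4 -238.9   22. ]
nut 0.76 [162.6, 238.3] [ 509.9 -237.2    0. ]Traceback (most recent call last):
  File "nut.py", line 6, in <module>
    m=r['region']; ys,xs=np.nonzero(m&(d>0)); P=np.array([at_d('wrist',(y,x),d[y,x],st) for y,x in zip(ys,xs)])*1000
                                                          ~~~~^^^^^^^^^^^^^^^^^^^^^^^^^
  File "h.py", line 26, in at_d
    o,d=ray(name,rc,st); return o+d*dep
        ~~~^^^^^^^^^^^^
  File "h.py", line 19, in ray
    K,T,m=cam(name,st)
          ~~~^^^^^^^^^
  File "h.py", line 6, in cam
    m=viewer.camera_model(name)
ValueError: time passes only in moves, steps and waits
```

View pics/f_wrist.png

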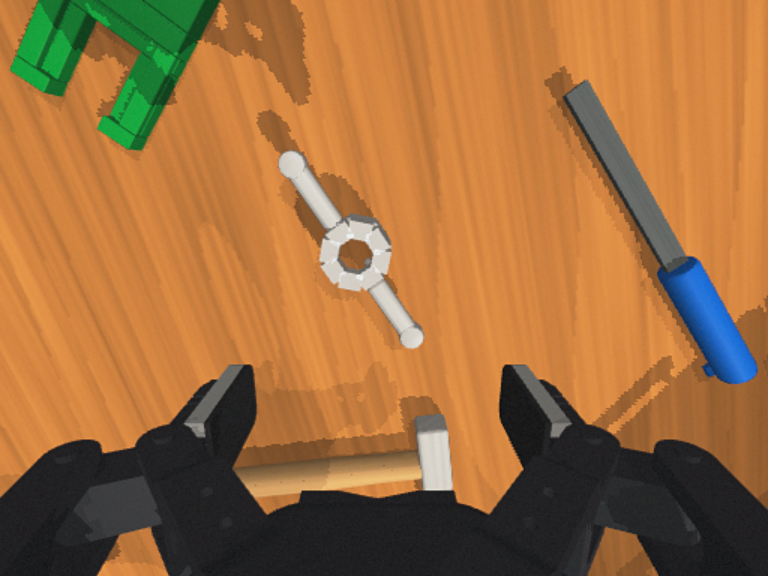

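View pics/f_side.png

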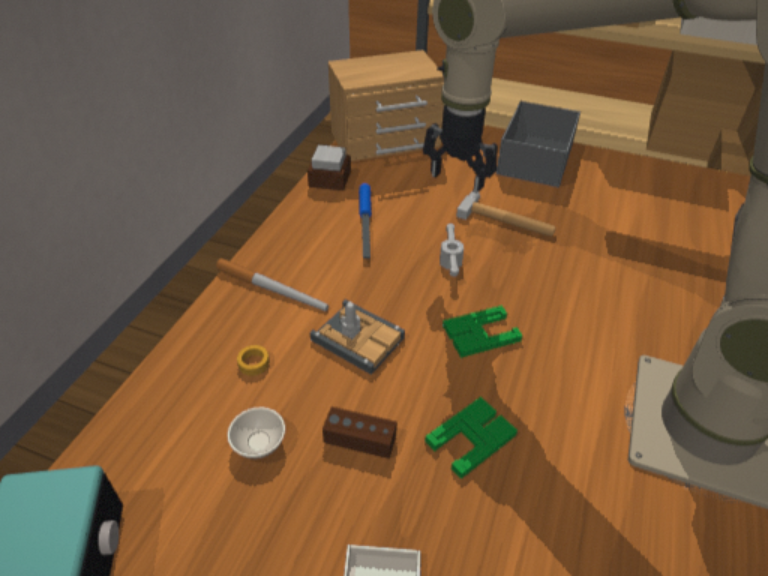

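```bash
sed -i 's/^def cam(name,st=None):/from functools import lru_cache\n_m={}\ndef cm(n):\n    if n not in _m: _m[n]=viewer.camera_model(n)\n    return _m[n]\ndef cam(name,st=None):/; s/    m=viewer.camera_model(name)/    m=cm(name)/' h.py
python3 - <<'E'
from h import *
st=arm.sense(); print(st['t'],st['position'],st['ee_rot'])
d=np.load('d_wrist.npy')
a=at_z('wrist',np.array([164,291])/1.5,.044,st);b=at_z('wrist',np.array([338,411])/1.5,.044,st)
c=at_z('wrist',np.array([255,355])/1.5,.044,st)
print(a,b,c,(a+b)/2,np.linalg.norm(a-b),np.degrees(np.arctan2(*(a-b)[[1,0]])))
# depth based: points with 28<z<60 within 100mm
rr,cc=np.mgrid[0:384,0:512]; K,T,m=cam('wrist',st)
D=np.stack([(cc-K[0,2])/K[0,0],-(rr-K[1,2])/K[1,1],-np.ones_like(cc)],-1)*d[...,None]
P=(D@T[:3,:3].T+T[:3,3])*1000
s=(d>0)&(P[...,2]>33)&(P[...,2]<60)&(np.hypot(P[...,0]-510,P[...,1]+240)<95)
Q=P[s][:,:2]; print(len(Q)); q=Q-Q.mean(0);vt=np.linalg.svd(q,full_matrices=False)[2];e=vt[0]
aa=q@e;bb=q@vt[1];print(Q.mean(0),'ang',np.degrees(np.arctan2(e[1],e[0]))%180,aa.min(),aa.max(),bb.min(),bb.max(),Q.mean(0)+e*(aa.min()+aa.max())/2+vt[1]*(bb.min()+bb.max())/2)
E
```

```text
6.3 [ 0.52072354 -0.25776981  0.17386926] [ 1.79989735e+02 -2.51489553e-02  7.64233831e+01]
[ 0.48608283 -0.1716017   0.044     ] [ 0.53400571 -0.30294637  0.044     ] [ 0.51051951 -0.2365812   0.044     ] [ 0.51004427 -0.23727404  0.044     ] 0.13981424947823057 110.04518274192351
3002
[ 509.17588598 -233.08559735] ang 110.1320080689806 -74.5038670312567 82.21873058509847 -22.480938257316787 23.817331171184204 [ 509.87618222 -236.93733094]
```

>>> {"op": "servo_tool", "data": {
  "increments": [
    [[0,0,0],[0,0,-6.7],85],
    [[0,0,0],[0,0,-6.7],85],
    [[0,0,0],[0,0,-6.7],85],
    [[0,0,0],[0,0,-6.7],85],
    [[0,0,0],[0,0,-6.7],85]
  ]
}}

```text
t: 6.72
position: [0.5206, -0.258, 0.174]
ee_rot: [180.0, 0.0, 110.2]
wrist_force: [-0.2, -0.2, -0.2]
finger_gap: 0.996
```

>>> {"op": "servo_tool", "data": {
  "increments": [
    [[0,0,20],[0,0,0],85],
    [[0,0,0],[0,0,0],85],
    [[0,0,0],[0,0,0],85],
    [[0,0,0],[0,0,0],85]
  ]
}}

```text
t: 7.05
position: [0.5205, -0.2587, 0.1544]
ee_rot: [180.0, 0.0, 109.8]
wrist_force: [0.2, -0.4, -0.2]
finger_gap: 0.997
```

```bash
cat > nut.py <<'E'
from h import *
import sys
x0,y0,z0,z1=map(float,sys.argv[2:6]); rad=float(sys.argv[6]) if len(sys.argv)>6 else 95
s0=arm.sense(); im,d=viewer.grab_frame('wrist'); s1=arm.sense(); save(sys.argv[1],im)
for s in (s0,s1): print(s['t'],np.round(s['position']*1000,1),np.round(s['ee_rot'],2))
st=s0; st['position']=(s0['position']+s1['position'])/2
rr,cc=np.mgrid[0:384,0:512]; K,T,m=cam('wrist',st)
D=np.stack([(cc-K[0,2])/K[0,0],-(rr-K[1,2])/K[1,1],-np.ones_like(cc)],-1)*d[...,None]
P=(D@T[:3,:3].T+T[:3,3])*1000
s=(d>0)&(P[...,2]>z0)&(P[...,2]<z1)&(np.hypot(P[...,0]-x0,P[...,1]-y0)<rad)&(rr<215)
Q=P[s][:,:2]; print(len(Q)); q=Q-Q.mean(0);vt=np.linalg.svd(q,full_matrices=False)[2];e=vt[0]
aa=q@e;bb=q@vt[1];print(Q.mean(0),'ang',np.degrees(np.arctan2(e[1],e[0]))%180,aa.min(),aa.max(),bb.min(),bb.max(),Q.mean(0)+e*(aa.min()+aa.max())/2+vt[1]*(bb.min()+bb.max())/2)
E
python3 nut.py g 510 -237 33 60
```

```text
7.05 [ 520.5 -258.7  154.4] [1.7999e+02 1.0000e-02 1.0980e+02]
7.1 [ 520.7 -258.9  154.7] [1.7996e+02 3.0000e-02 1.0980e+02]
2907
[ 503.35744455 -226.40370513] ang 109.60163877000048 -62.237219813660296 58.93886960384163 -22.89649358311615 22.816976526919476 [ 502.84163617 -224.83676512]
```

View pics/g.png

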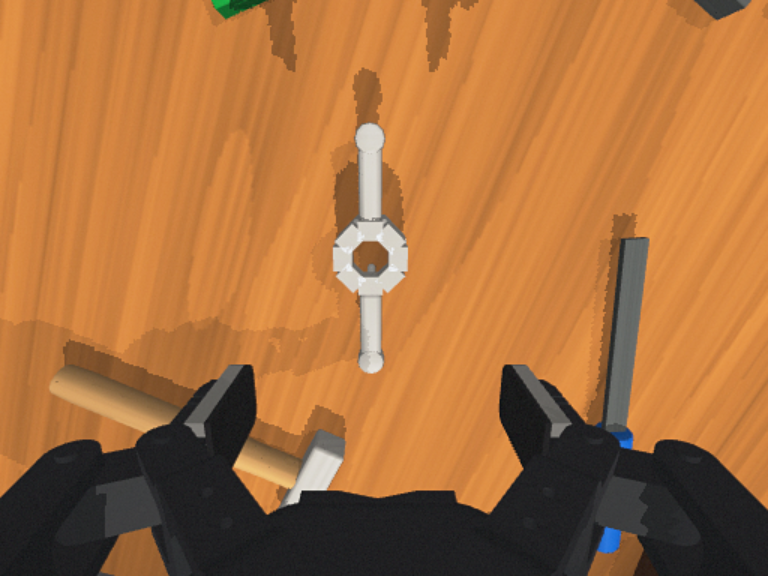

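Run:
```python
from h import *
st=arm.sense()
st['position']=np.array([.5206,-.2588,.1545]); st['ee_rot']=np.array([180,0,109.8])
for rc,z in (((257,370.5),.044),((137,370),.044),((361,371),.044)):
  p=at_z('wrist',np.array(rc)/1.5,z,st); d=p-st['position']; Rm=R.from_euler('xyz',st['ee_rot'],degrees=True).as_matrix(); print(p, 'tool',np.round(Rm.T@d*1000,1))
```

```text
[ 0.50895933 -0.24070337  0.044     ] tool [ 21.   -4.8 110.5]
[ 0.48550845 -0.1755595   0.044     ] tool [ 90.2  -4.8 110.5]
[ 0.53269211 -0.30649995  0.044     ] tool [-49.   -4.8 110.5]
```

>>> {"op": "servo_tool", "data": {
  "increments": [
    [[20.8,-4.8,15],[0,0,0.2],85],
    [[0,0,38],[0,0,0],85],
    [[0,0,38],[0,0,0],85],
    [[0,0,30],[0,0,0],85],
    [[0,0,12],[0,0,0],85]
  ]
}}

```text
t: 7.52
position: [0.5069, -0.2402, 0.0176]
ee_rot: [-179.8, -0.2, 109.6]
wrist_force: [-1.5, 0.1, -0.1]
finger_gap: 1.001
```

>>> {"op": "servo_tool", "data": {
  "increments": [
    [[0,0,6],[0,0,0],85],
    [[0,0,0],[0,0,0],85],
    [[0,0,0],[0,0,0],85]
  ]
}}

```text
t: 7.77
position: [0.51, -0.2417, 0.0166]
ee_rot: [179.9, 0.1, 109.6]
wrist_force: [0.6, -0.9, 0.4]
finger_gap: 0.998
```

```bash
python3 look.py h wrist
```

```text
7.7667 [ 510.  -241.7   16.6] [1.799e+02 1.000e-01 1.096e+02] [ 0.6 -0.9  0.4] 0.998
```

View pics/h_wrist.png

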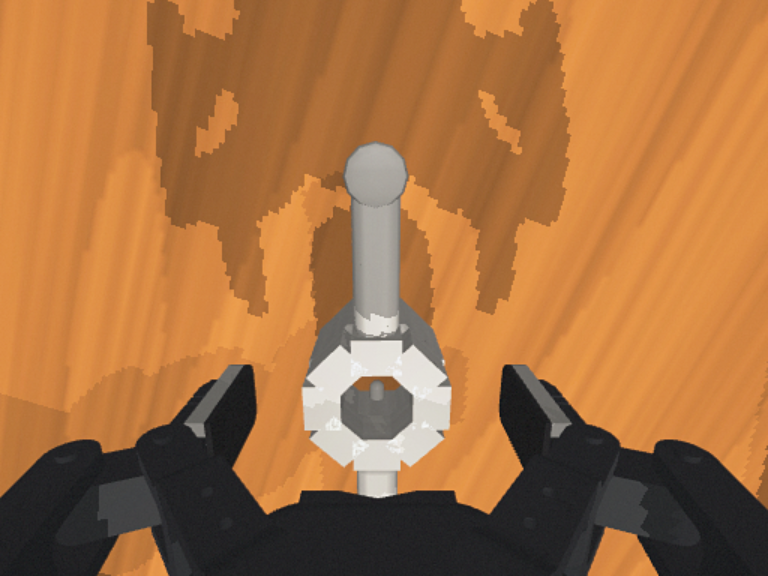

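>>> {"op": "servo_tool", "data": {
  "increments": [
    [[0,0,5],[0,0,0],60],
    [[0,0,0],[0,0,0],45],
    [[0,0,0],[0,0,0],35],
    [[0,0,0],[0,0,0],35],
    [[0,0,0],[0,0,0],35]
  ],
  "force": 60
}}

```text
t: 8.23
position: [0.5092, -0.2414, 0.0106]
ee_rot: [179.9, 0.0, 109.6]
wrist_force: [-0.9, 0.8, 5.5]
finger_gap: 0.527
```

```bash
python3 look.py i wrist
```

```text
8.2333 [ 509.2 -241.4   10.6] [179.9   0.  109.6] [-0.9  0.8  5.5] 0.527
```

View pics/i_wrist.png

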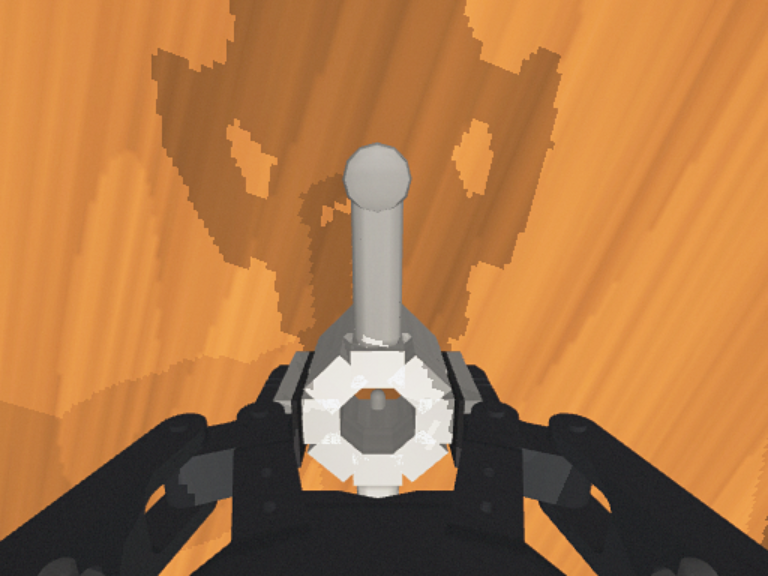

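>>> {"op": "servo_tool", "data": {
  "increments": [
    [[0,0,-10],[0,0,0],35],
    [[0,0,-30],[0,0,0],35],
    [[0,0,-35],[0,0,6.7],35],
    [[0,0,-35],[0,0,6.7],35],
    [[0,0,-30],[0,0,6.7],35]
  ]
}}

```text
t: 8.7
position: [0.5083, -0.2411, 0.1522]
ee_rot: [180.0, -0.0, 89.2]
wrist_force: [0.2, -0.9, -3.6]
finger_gap: 0.527
```

>>> {"op": "servo_tool", "data": {
  "increments": [
    [[0,0,-5],[0,0,6.6],35],
    [[0,0,0],[0,0,6.6],35],
    [[38,7.5,0],[0,0,0],35],
    [[38,7.5,0],[0,0,0],35],
    [[38,7.5,0],[0,0,0],35]
  ]
}}

```text
t: 9.12
position: [0.5573, -0.1347, 0.155]
ee_rot: [-180.0, 0.0, 76.2]
wrist_force: [1.5, -0.1, -3.2]
finger_gap: 0.527
```

>>> {"op": "servo_tool", "data": {
  "increments": [
    [[38,7.5,0],[0,0,0],35],
    [[38,7.5,0],[0,0,0],35],
    [[20,5,0],[0,0,0],35],
    [[0,0,0],[0,0,0],35],
    [[0,0,0],[0,0,0],35]
  ]
}}

```text
t: 9.53
position: [0.5994, -0.0454, 0.1545]
ee_rot: [-179.9, 0.0, 76.5]
wrist_force: [0.1, -0.7, -4.0]
finger_gap: 0.528
```

```bash
python3 look.py j wrist side
python3 - <<'E'
from h import *
s=arm.sense(); print(np.round(s['position']*1000,1),s['ee_rot'])
for r in viewer.spot_point('stud_top','wrist')[:2]: print(r, at_z('wrist',r['position'],.083,s))
E
```

```text
9.5333 [599.4 -45.4 154.5] [-179.9    0.    76.5] [ 0.1 -0.7 -4. ] 0.528
[599.1 -48.3 154.6] [-1.79948344e+02  5.48332860e-02  7.62388796e+01]
```

View pics/j_wrist.png

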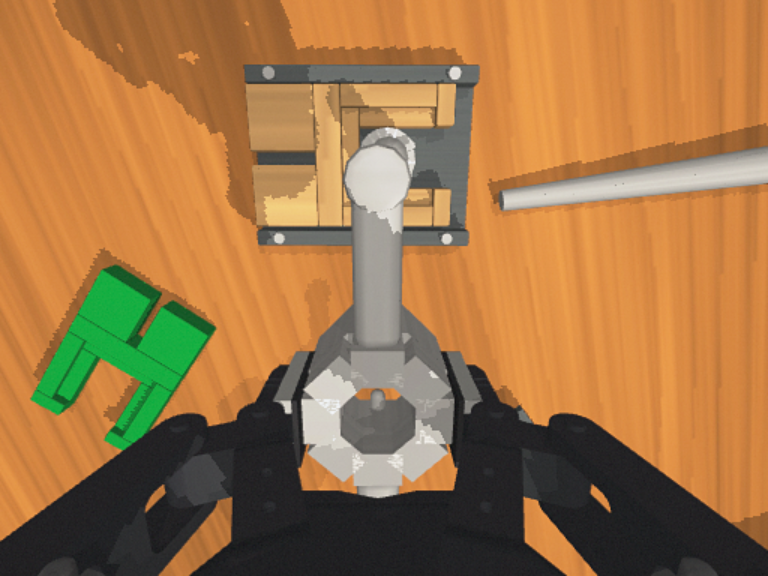

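View pics/j_side.png

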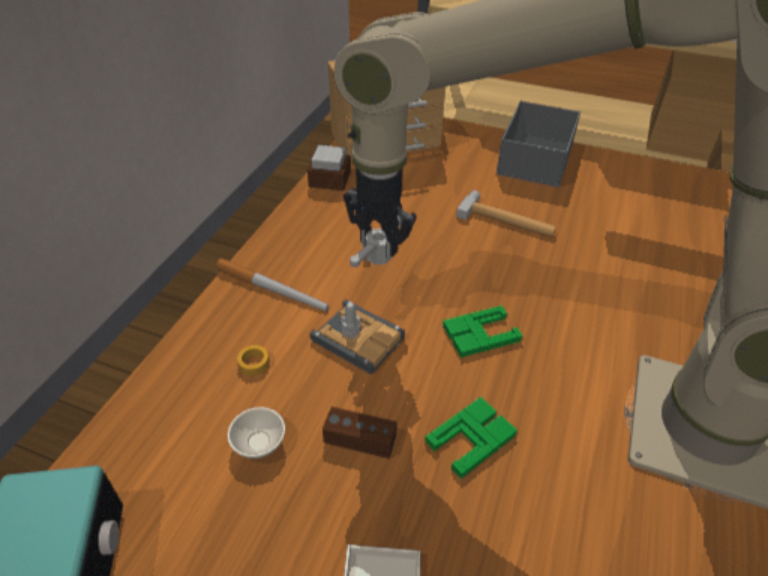

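Run:
```python
from h import *
st=arm.sense(); st['position']=np.array([.5992,-.0470,.1546]); st['ee_rot']=np.array([180,0,76.3])
Rm=R.from_euler('xyz',st['ee_rot'],degrees=True).as_matrix()
pts=[at_z('wrist',np.array(rc)/1.5,.023,st) for rc in [(73,268),(73,455),(239,279),(239,447)]]
T=[Rm.T@(p-st['position'])*1000 for p in pts]
print(np.round(T,1),np.mean(T,0), np.degrees(np.arctan2((T[1]-T[0])[0],(T[1]-T[0])[1])))
print('stud tool',np.mean(T,0)+[0,15,0])
p=at_z('wrist',np.array((419,378))/1.5,.1546-.0106+.044,st); print('hub',Rm.T@(p-st['position'])*1000)
p=at_z('wrist',np.array((179,377))/1.5,.1546-.0106+.046,st); print('knob',Rm.T@(p-st['position'])*1000)
```

```text
[[127.  -64.9 131.6]
 [127.   45.7 131.6]
 [ 28.5 -64.9 131.6]
 [ 28.5  45.7 131.6]] [ 77.74483684  -9.58018762 131.6       ] 0.012031682424828632
stud tool [ 77.74483684   5.41981238 131.6       ]
hub [  0.21633152   0.1170144  -33.4       ]
knob [ 69.2176375   -0.19705512 -35.4       ]
```

>>> {"op": "servo_tool", "data": {
  "increments": [
    [[26,2,0],[0,0,0],35],
    [[26,2,0],[0,0,0],35],
    [[25.5,1.3,15],[0,0,0],35],
    [[0,0,15],[0,0,0],35],
    [[0,0,0],[0,0,0],35]
  ]
}}

```text
t: 10.1
position: [0.6214, 0.0275, 0.1218]
ee_rot: [-179.7, 0.1, 76.4]
wrist_force: [-1.3, -1.1, -6.1]
finger_gap: 0.528
```

```bash
python3 look.py k wrist side scene
```

```text
10.1 [621.4  27.5 121.8] [-1.797e+02  1.000e-01  7.640e+01] [-1.3 -1.1 -6.1] 0.528
```

View pics/k_wrist.png

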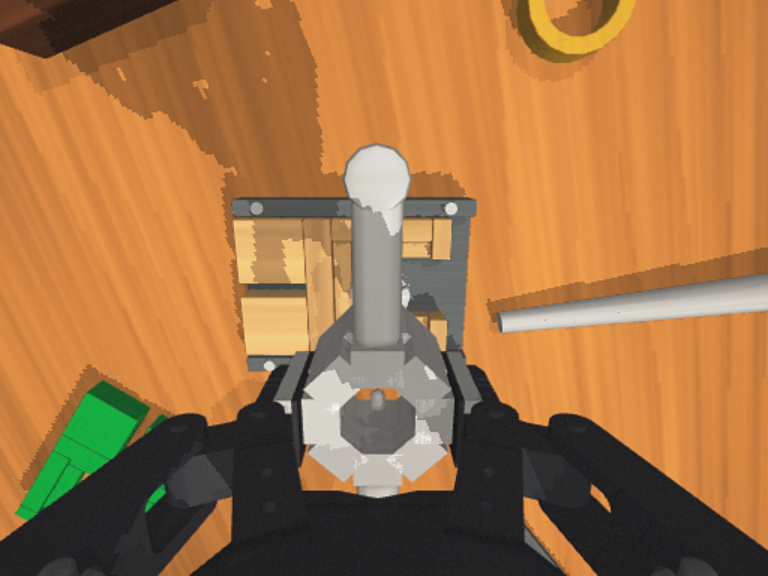

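```bash
python3 -c "
import cv2,numpy as np
a=cv2.imread('pics/k_side.png')[200:420,230:470];b=cv2.imread('pics/k_scene.png')[200:400,340:540]
a=cv2.resize(a,(400,366));b=cv2.resize(b,(366,366));cv2.imwrite('pics/k2.png',np.hstack([a,b]))"
```

```text
(no output)
```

View pics/k2.png

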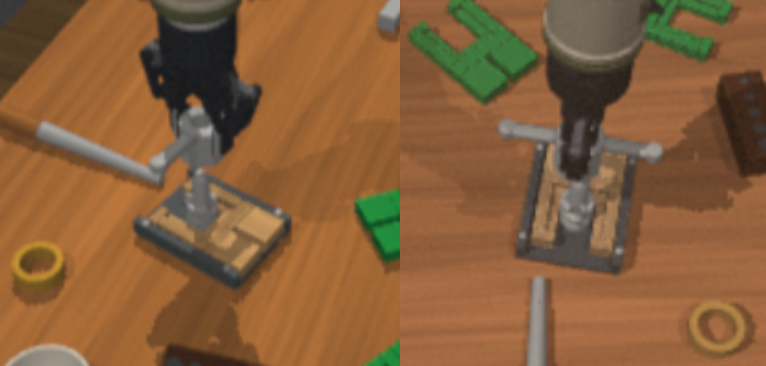

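Run:
```python
from h import *
st=arm.sense(); print(st['position'],st['ee_rot'],st['wrist_force']); st['position']=np.array([.6214,.0275,.1235]); st['ee_rot']=np.array([180,0,76.3])
Rm=R.from_euler('xyz',st['ee_rot'],degrees=True).as_matrix()
T=[Rm.T@(at_z('wrist',np.array(rc)/1.5,.023,st)-st['position'])*1000 for rc in [(208,256.5),(208,451),(365.5,268.5)]]
print(np.round(T,1), 'stud', (T[0][0]+T[2][0])/2,(T[0][1]+T[1][1])/2+15)
```

```text
[0.62330561 0.02473694 0.1255503 ] [1.79965922e+02 4.38574670e-02 7.61499731e+01] [ 0.4432083  -0.03330786 -3.33920574]
[[ 51.1 -69.2 100.5]
 [ 51.1  42.  100.5]
 [-47.7 -69.6 100.5]] stud 1.6576477717572118 1.3639930791452883
```

>>> {"op": "servo_tool", "data": {
  "increments": [
    [[1.2,1,15],[0,0,0],35],
    [[0,0,12],[0,0,0],35],
    [[0,0,10],[0,0,0],35],
    [[0,0,8],[0,0,0],35],
    [[0,0,0],[0,0,0],35]
  ]
}}

```text
t: 10.67
position: [0.6238, 0.0282, 0.0782]
ee_rot: [-179.9, -0.0, 76.3]
wrist_force: [0.2, 2.9, -6.2]
finger_gap: 0.528
```

>>> {"op": "servo_tool", "data": {
  "increments": [
    [[0,0,6],[0,0,0],35],
    [[0,0,6],[0,0,0],35],
    [[0,0,6],[0,0,0],35],
    [[0,0,3],[0,0,0],35],
    [[0,0,0],[0,0,0],35]
  ]
}}

```text
t: 11.08
position: [0.6242, 0.0281, 0.0579]
ee_rot: [-180.0, -0.0, 76.3]
wrist_force: [1.9, 3.7, -6.6]
finger_gap: 0.531
```

>>> {"op": "servo_tool", "data": {
  "increments": [
    [[0.7,0,2],[0,0,0],35],
    [[0,0,2],[0,0,0],35],
    [[0,0,1],[0,0,0],35],
    [[0,0,1],[0,0,0],35],
    [[0,0,0],[0,0,0],35]
  ]
}}

```text
t: 11.5
position: [0.6242, 0.0291, 0.0526]
ee_rot: [-179.9, -0.0, 76.3]
wrist_force: [-3.2, 3.8, -2.9]
finger_gap: 0.526
```

>>> {"op": "servo_tool", "data": {
  "increments": [
    [[0,0,1],[0,0,0],35],
    [[0,0,1],[0,0,0],35],
    [[0,0,0],[0,0,0],35]
  ]
}}

```text
t: 11.75
position: [0.6243, 0.0292, 0.0511]
ee_rot: [-180.0, -0.0, 76.3]
wrist_force: [-4.7, 5.2, 1.9]
finger_gap: 0.524
```

>>> {"op": "servo_tool", "data": {
  "increments": [
    [[0,0,0],[0,0,0],55],
    [[0,0,0],[0,0,0],65],
    [[0,0,0],[0,0,0],80],
    [[0,0,0],[0,0,0],85],
    [[0,0,0],[0,0,0],85]
  ]
}}

```text
t: 12.17
position: [0.6249, 0.0279, 0.051]
ee_rot: [180.0, 0.0, 76.3]
wrist_force: [0.2, -0.4, 0.2]
finger_gap: 0.993
```

>>> {"op": "servo_tool", "data": {
  "increments": [
    [[0,0,-20],[0,0,0],85],
    [[0,0,-35],[0,0,0],85],
    [[-20,0,-35],[0,0,0],85],
    [[-20,0,-5],[0,0,0],85],
    [[0,0,0],[0,0,0],85]
  ]
}}

```text
t: 12.58
position: [0.6165, -0.0156, 0.1495]
ee_rot: [179.7, 0.1, 76.0]
wrist_force: [0.5, -0.6, -0.7]
finger_gap: 0.998
```

```bash
python3 look.py l wrist side; python3 -c "
import cv2,numpy as np
a=cv2.imread('pics/l_side.png')[200:420,230:470];
cv2.imwrite('pics/l2.png',cv2.resize(a,(600,550)))"
```

```text
12.5833 [616.5 -15.6 149.5] [1.797e+02 1.000e-01 7.600e+01] [ 0.5 -0.6 -0.7] 0.998
```

View pics/l_wrist.png

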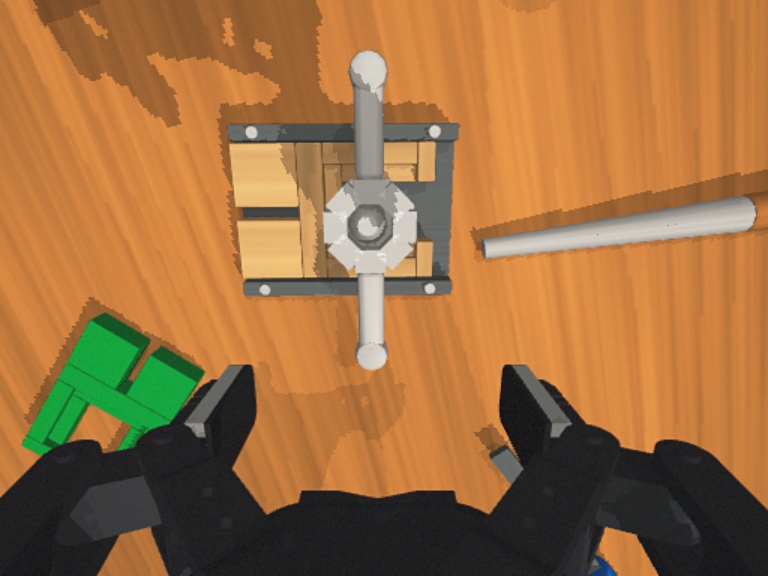

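View pics/l2.png

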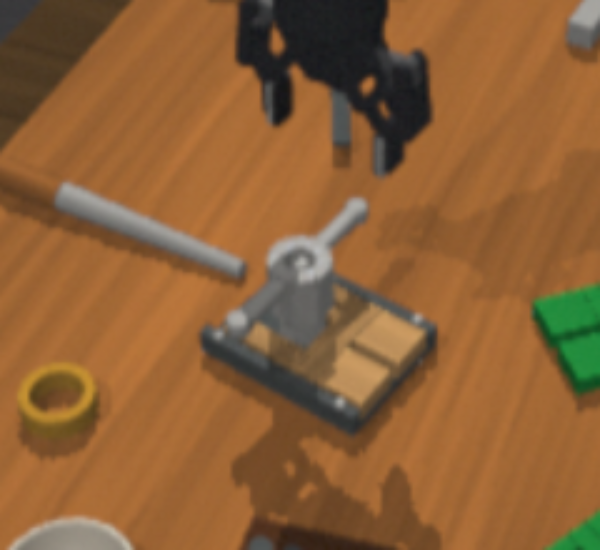

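Run:
```python
from h import *
st=arm.sense(); print(st['position'],st['ee_rot'],st['q']); st['position']=np.array([.6162,-.0165,.1490]); st['ee_rot']=np.array([180,0,76.3])
Rm=R.from_euler('xyz',st['ee_rot'],degrees=True).as_matrix()
for rc,z in (((225,370),.085),((70,367.5),.085),((355,371),.085)): print(np.round(Rm.T@(at_z('wrist',np.array(rc)/1.5,z,st)-st['position'])*1000,1))
```

```text
[ 0.61537168 -0.01146979  0.14641494] [ 1.79928286e+02 -4.27265959e-03  7.61924621e+01] [ -2.95713094  20.99091136  -0.2980731   91.50080641   0.13396062
  67.43878029 -17.09422037]
[45.9 -3.7 64. ]
[114.4  -4.5  64. ]
[-23.7  -3.5  64. ]
```

>>> {"op": "servo_tool", "data": {
  "increments": [
    [[-9,-4,0],[0,0,0],28],
    [[0,0,0],[0,0,0],28],
    [[0,0,10],[0,0,0],28],
    [[0,0,20],[0,0,0],28],
    [[0,0,0],[0,0,0],28]
  ]
}}

```text
t: 13.1
position: [0.6069, -0.0176, 0.1114]
ee_rot: [-179.7, 0.1, 76.3]
wrist_force: [-1.0, -0.4, -1.0]
finger_gap: 0.331
```

```bash
python3 look.py m wrist
```

```text
13.1 [606.9 -17.6 111.4] [-1.797e+02  1.000e-01  7.630e+01] [-1.  -0.4 -1. ] 0.331
```

View pics/m_wrist.png

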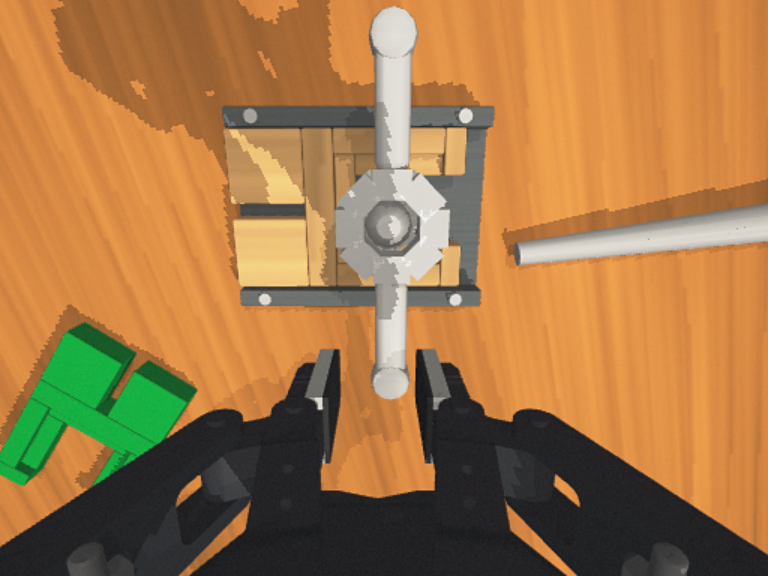

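Run:
```python
from h import *
st=arm.sense(); print(st['position'],st['ee_rot']); st['position']=np.array([.6069,-.0176,.1160]); st['ee_rot']=np.array([180,0,76.3])
Rm=R.from_euler('xyz',st['ee_rot'],degrees=True).as_matrix()
for rc,z in (((226,392.5),.085),((32,392.5),.085),((382,391),.085)): print(np.round(Rm.T@(at_z('wrist',np.array(rc)/1.5,z,st)-st['position'])*1000,1))
```

```text
[ 0.60747883 -0.01770965  0.11311682] [-1.79733414e+02  6.26493826e-02  7.63439954e+01]
[49.5  6.1 31. ]
[119.9   5.4  31. ]
[-22.1   6.2  31. ]
```

>>> {"op": "servo_tool", "data": {
  "increments": [
    [[-5.5,6,0],[0,0,0],28],
    [[0,0,0],[0,0,0],28],
    [[0,0,0],[0,0,0],28],
    [[0,0,0],[0,0,0],28]
  ]
}}

```text
t: 13.48
position: [0.6142, -0.0251, 0.1165]
ee_rot: [179.9, -0.0, 76.3]
wrist_force: [0.2, 0.7, -1.4]
finger_gap: 0.324
```

```bash
python3 look.py n wrist;  python3 -c "
from h import *
s=arm.sense();print(s['position'],s['ee_rot'])"
```

```text
13.4833 [614.2 -25.1 116.5] [179.9  -0.   76.3] [ 0.2  0.7 -1.4] 0.324
[ 0.61403467 -0.02496244  0.11642463] [ 1.79948718e+02 -2.01682621e-02  7.62957506e+01]
```

View pics/n_wrist.png

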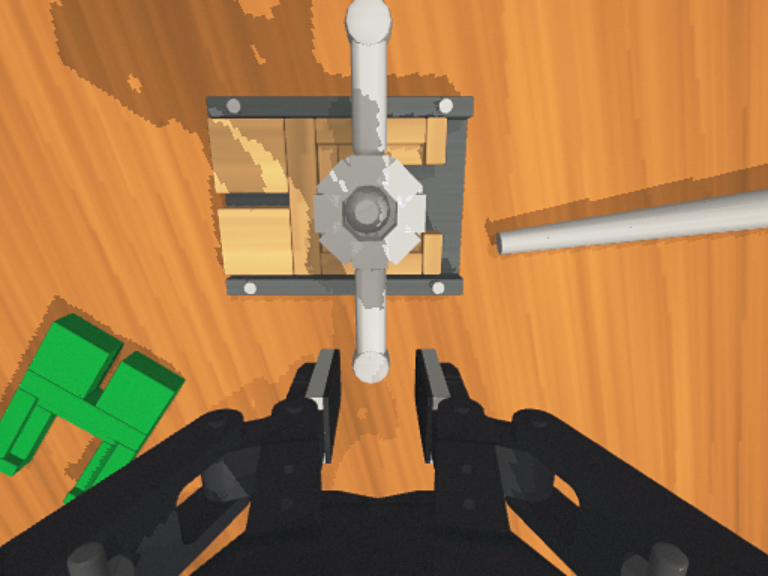

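Run:
```python
from h import *
st=arm.sense(); st['position']=np.array([.6141,-.0250,.1165]); st['ee_rot']=np.array([180,0,76.3])
Rm=R.from_euler('xyz',st['ee_rot'],degrees=True).as_matrix()
for rc,z in (((211,370),.085),((20,369),.085),((366,371),.085)): 
  p=at_z('wrist',np.array(rc)/1.5,z,st);print(np.round(Rm.T@(p-st['position'])*1000,1),p)
```

```text
[55.5 -3.1 31.5] [0.62419951 0.02967533 0.085     ]
[123.9  -3.2  31.5] [0.64033428 0.09610476 0.085     ]
[-14.2  -3.   31.5] [ 0.60782105 -0.03812244  0.085     ]
```

>>> {"op": "servo_tool", "data": {
  "increments": [
    [[0,-3,8],[0,0,0],28],
    [[0,0,20],[0,0,0],28],
    [[0,0,20],[0,0,0],28],
    [[0,0,18],[0,0,0],28],
    [[0,0,2],[0,0,0],28]
  ]
}}

```text
t: 13.95
position: [0.6082, -0.024, 0.0441]
ee_rot: [-179.7, 0.1, 76.3]
wrist_force: [-0.4, -0.5, -0.9]
finger_gap: 0.328
```

>>> {"op": "servo_tool", "data": {
  "increments": [
    [[0,0,0],[0,0,0],28],
    [[0,0,0],[0,0,0],28]
  ]
}}

```text
t: 14.12
position: [0.6111, -0.0242, 0.0486]
ee_rot: [180.0, -0.0, 76.3]
wrist_force: [0.8, -0.1, 0.5]
finger_gap: 0.327
```

```bash
python3 look.py o wrist side
```

```text
14.1167 [611.1 -24.2  48.6] [180.   -0.   76.3] [ 0.8 -0.1  0.5] 0.327
```

View pics/o_wrist.png

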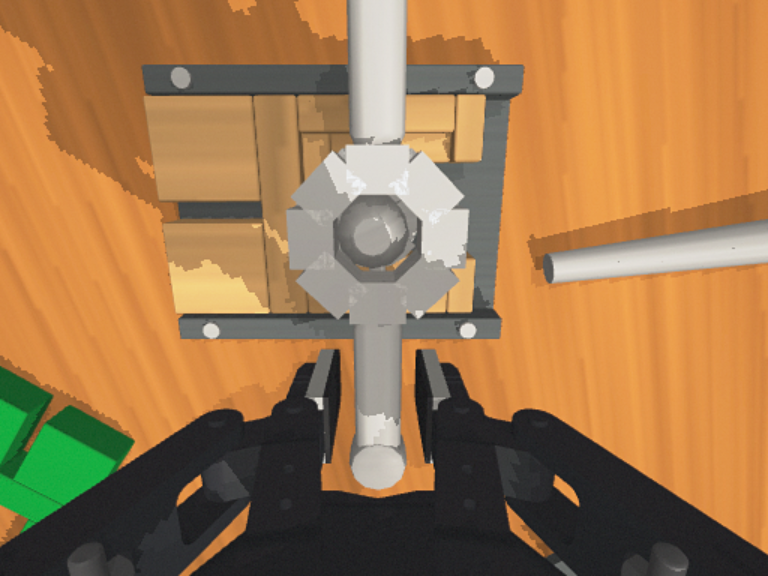

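>>> {"op": "servo_tool", "data": {
  "increments": [
    [[0.1,3.9,0],[0,0,-4],28],
    [[0.1,3.9,0],[0,0,-4],28],
    [[0.1,3.9,0],[0,0,-4],28],
    [[0.1,3.9,0],[0,0,-4],28],
    [[0,0,0],[0,0,0],28]
  ]
}}

```text
t: 14.63
position: [0.6274, -0.026, 0.0491]
ee_rot: [179.9, -0.0, 92.5]
wrist_force: [0.5, 0.7, 0.0]
finger_gap: 0.324
```

```bash
cat > hub.py <<'E'
from h import *
import sys
s0=arm.sense(); im,d=viewer.grab_frame('wrist'); s1=arm.sense(); save(sys.argv[1],im)
st=s0; print(s1['t'],np.round(s0['position']*1000,1),np.round(s1['position']*1000,1),np.round(s1['ee_rot'],1),np.round(s1['wrist_force'],1),'q7',round(s1['q'][6],1))
rr,cc=np.mgrid[0:384,0:512]; K,T,m=cam('wrist',st)
D=np.stack([(cc-K[0,2])/K[0,0],-(rr-K[1,2])/K[1,1],-np.ones_like(cc)],-1)*d[...,None]
P=(D@T[:3,:3].T+T[:3,3])*1000
rho=np.hypot(P[...,0]-624.2,P[...,1]-29.2)
s=(d>0)&(rho>13)&(rho<21)&(rr<225); z=P[...,2][s]
print('hub top z pct',np.round(np.percentile(z,[10,30,50,70,90]),1),s.sum())
s=(d>0)&(rho<6)&(rr<225); print('stud z',np.round(np.percentile(P[...,2][s],[50,80,95]),1))
s=(d>0)&(rho>30)&(rho<72)&(P[...,2]>45)&(P[...,2]<95)&(rr<225)&((P[...,:2]-[624.2,29.2])@T[:2,:2]@[0,1]>0)
Q=P[s][:,:2]-[624.2,29.2]; a=Q.mean(0); print('far arm angle',np.degrees(np.arctan2(a[1],a[0])),len(Q))
E
python3 hub.py p
```

```text
14.6833 [627.4 -26.   49.1] [627.  -26.   48.8] [179.9  -0.   92.2] [0.2 0.2 0.1] q7 -0.8
hub top z pct [82.6 83.5 84.2 84.9 85.6] 5947
stud z [82.4 83.  83.5]
far arm angle 87.4136015235495 2928
```

View pics/p.png

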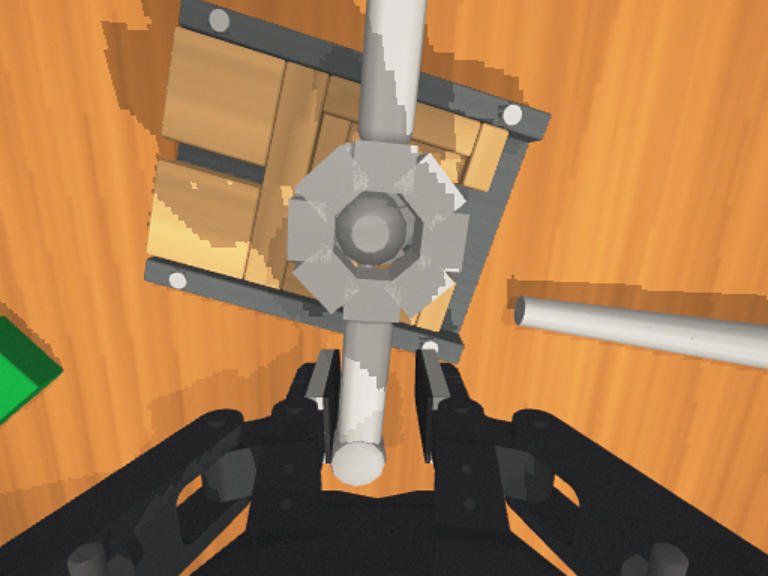

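>>> {"op": "servo_tool", "data": {
  "increments": [
    [[0.1,3.9,0],[0,0,-4],28],
    [[0.1,3.9,0],[0,0,-4],28],
    [[0.1,3.9,0],[0,0,-4],28],
    [[0,0,0],[0,0,0],28]
  ]
}}

```text
t: 15.02
position: [0.6384, -0.0242, 0.0484]
ee_rot: [179.9, 0.0, 104.4]
wrist_force: [0.2, -0.3, -0.6]
finger_gap: 0.327
```

```bash
python3 hub.py p2
```

```text
15.0667 [638.4 -24.2  48.4] [638.1 -24.3  48.3] [179.9   0.  104.1] [0.1 0.1 0.2] q7 10.1
hub top z pct [82.6 83.5 84.2 84.9 85.7] 5925
stud z [82.4 83.1 83.6]
far arm angle 98.52488062783958 2955
```

>>> {"op": "servo_tool", "data": {
  "increments": [
    [[0.1,3.9,0],[0,0,-4],28],
    [[0.1,3.9,0],[0,0,-4],28],
    [[0.1,3.9,0],[0,0,-4],28],
    [[0,0,0],[0,0,0],28]
  ]
}}

```text
t: 15.4
position: [0.6491, -0.0202, 0.0481]
ee_rot: [180.0, 0.0, 116.3]
wrist_force: [-0.4, 0.2, 0.7]
finger_gap: 0.324
```

```bash
python3 hub.py p3
```

```text
15.45 [649.1 -20.2  48.1] [648.8 -20.3  48. ] [180.    0.  116.1] [-0.   0.8  0.5] q7 20.7
hub top z pct [82.7 83.5 84.2 84.9 85.6] 5985
stud z [82.4 83.  83.6]
far arm angle 110.11438915888145 2975
```

+34° so far with no drop; continue.

>>> {"op": "servo_tool", "data": {
  "increments": [
    [[0.1,3.9,0],[0,0,-4],28],
    [[0.1,3.9,0],[0,0,-4],28],
    [[0.1,3.9,0],[0,0,-4],28],
    [[0,0,0],[0,0,0],28]
  ]
}}

```text
t: 15.78
position: [0.6588, -0.014, 0.048]
ee_rot: [180.0, 0.0, 128.3]
wrist_force: [-0.5, 0.2, 0.1]
finger_gap: 0.327
```

```bash
python3 hub.py p4
```

```text
15.8333 [658.8 -14.   48. ] [658.6 -14.2  47.9] [180.   0. 128.] [-0.6 -0.  -0.4] q7 31.2
hub top z pct [82.6 83.5 84.2 84.9 85.7] 5976
stud z [82.3 83.  83.5]
far arm angle 121.37852098957455 3004
```

>>> {"op": "servo_tool", "data": {
  "increments": [
    [[0.1,3.9,0],[0,0,-4],28],
    [[0.1,3.9,0],[0,0,-4],28],
    [[0,0,0],[0,0,0],28]
  ]
}}

```text
t: 16.08
position: [0.6646, -0.0088, 0.0479]
ee_rot: [180.0, 0.0, 136.2]
wrist_force: [0.3, 1.0, 0.7]
finger_gap: 0.327
```

```bash
python3 hub.py p5
```

```text
16.1333 [664.6  -8.8  47.9] [664.5  -9.1  47.9] [180.   0. 136.] [-0.6 -0.2  0.8] q7 38.1
hub top z pct [82.8 83.6 84.2 84.9 85.6] 5991
stud z [82.4 83.1 83.5]
far arm angle 129.01397798689024 3010
```

View pics/p5.png

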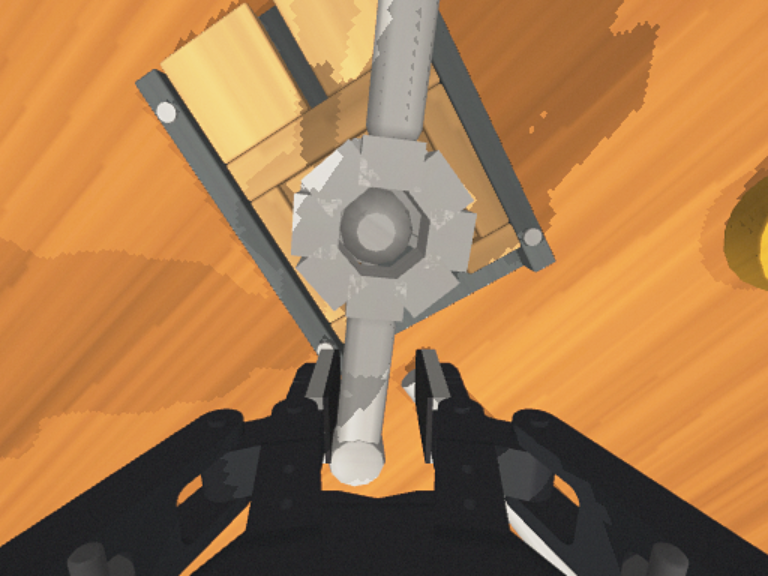

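>>> {"op": "servo_tool", "data": {
  "increments": [
    [[0.1,3.9,0],[0,0,-4],28],
    [[0.1,3.9,0],[0,0,-4],28],
    [[0,0,0],[0,0,0],28]
  ]
}}

```text
t: 16.38
position: [0.6696, -0.0028, 0.0479]
ee_rot: [180.0, 0.0, 144.2]
wrist_force: [0.2, 0.5, -0.4]
finger_gap: 0.328
```

```bash
python3 hub.py p6
```

```text
16.4333 [669.6  -2.8  47.9] [669.5  -3.1  47.9] [180.   0. 144.] [-1.1 -0.4  0.3] q7 45.0
hub top z pct [82.2 83.  83.7 84.4 85.1] 5876
stud z [82.4 83.  83.6]
far arm angle 137.80035554999546 2971
```

>>> {"op": "servo_tool", "data": {
  "increments": [
    [[0,0,0],[0,0,0],28]
  ]
}}

```text
t: 16.52
position: [0.6694, -0.0036, 0.0479]
ee_rot: [-180.0, 0.0, 144.0]
wrist_force: [0.1, -0.4, -1.4]
finger_gap: 0.326
```

```bash
python3 hub.py p7
```

```text
16.5667 [669.4  -3.6  47.9] [669.4  -3.6  47.9] [-180.    0.  144.] [ 0.  -0.2  1.1] q7 45.0
hub top z pct [82.2 83.1 83.7 84.4 85.2] 5909
stud z [82.4 83.  83.5]
far arm angle 138.01959093644427 2946
```

View pics/p7.png

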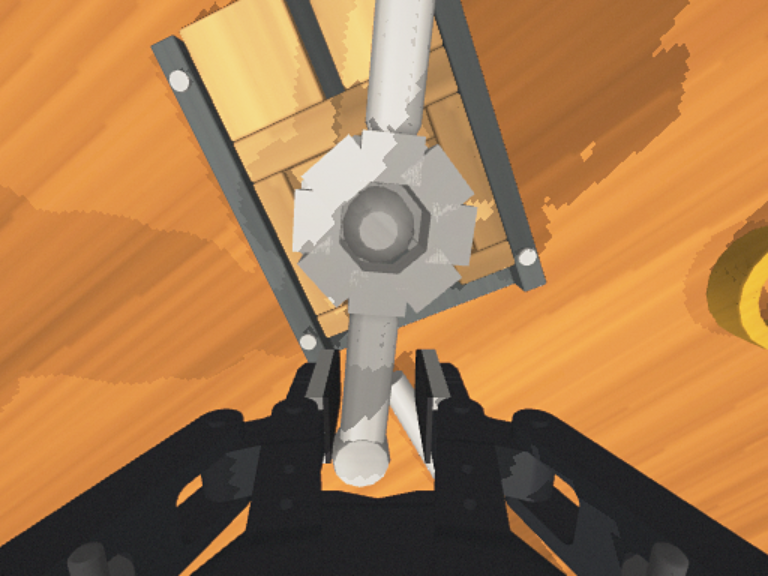

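Beginning to settle, slightly tilted at about 62°. A few degrees more.

>>> {"op": "servo_tool", "data": {
  "increments": [
    [[0.1,2.9,0],[0,0,-3],28],
    [[0,2,0],[0,0,-2],28],
    [[0,0,0],[0,0,0],28],
    [[0,0,0],[0,0,0],28]
  ]
}}

```text
t: 16.9
position: [0.6722, 0.0008, 0.0478]
ee_rot: [180.0, 0.0, 149.1]
wrist_force: [-0.0, -0.3, -0.2]
finger_gap: 0.327
```

```bash
python3 hub.py p8
```

```text
16.95 [672.2   0.8  47.8] [6.722e+02 6.000e-01 4.780e+01] [-180.     0.   149.1] [ 0.2  0.8 -1. ] q7 49.3
hub top z pct [70.9 71.4 71.7 72.  72.5] 4760
stud z [82.4 83.  83.5]
far arm angle 155.31379117940966 2821
```

View pics/p8.png

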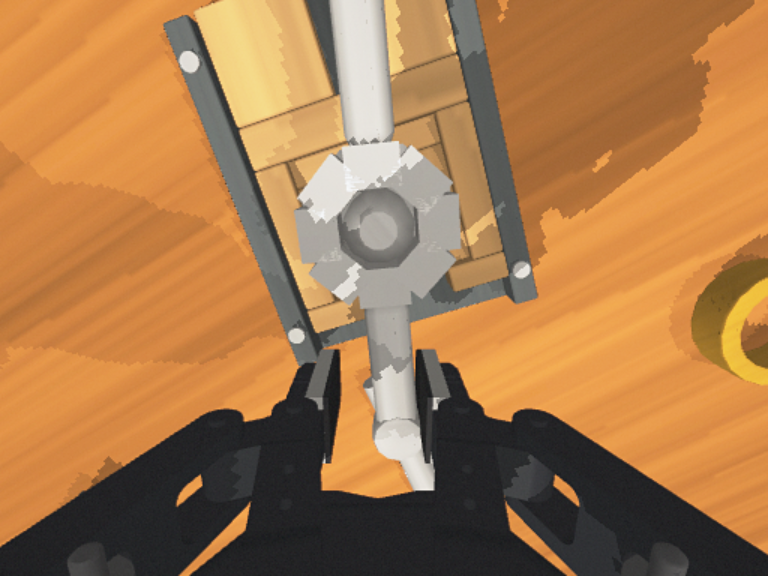

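>>> {"op": "servo_tool", "data": {
  "increments": [
    [[0.2,-4.8,0],[0,0,5],28],
    [[0.2,-4.8,0],[0,0,5],28],
    [[0.2,-4.8,0],[0,0,5],28],
    [[0.2,-4.8,0],[0,0,5],28],
    [[0.2,-4.8,0],[0,0,5],28]
  ]
}}

```text
t: 17.37
position: [0.6558, -0.0168, 0.0479]
ee_rot: [180.0, -0.0, 123.9]
wrist_force: [0.1, 0.3, -1.3]
finger_gap: 0.327
```

>>> {"op": "servo_tool", "data": {
  "increments": [
    [[0.2,-4.8,0],[0,0,5],28],
    [[0.2,-4.8,0],[0,0,5],28],
    [[0.2,-4.8,0],[0,0,5],28],
    [[0.2,-4.8,0],[0,0,5],28],
    [[0,0,0],[0,0,0],28]
  ]
}}

```text
t: 17.78
position: [0.6379, -0.025, 0.0479]
ee_rot: [-180.0, 0.0, 103.9]
wrist_force: [0.4, -0.2, 0.3]
finger_gap: 0.33
```

```bash
python3 hub.py r1
```

```text
17.8333 [637.9 -25.   47.9] [638.4 -24.7  48. ] [-180.     0.   104.3] [-0.2  0.6 -0.1] q7 10.2
hub top z pct [69.1 69.7 70.1 70.5 71. ] 4696
stud z [82.4 83.  83.6]
far arm angle 114.13907335210959 2770
```

View pics/r1.png

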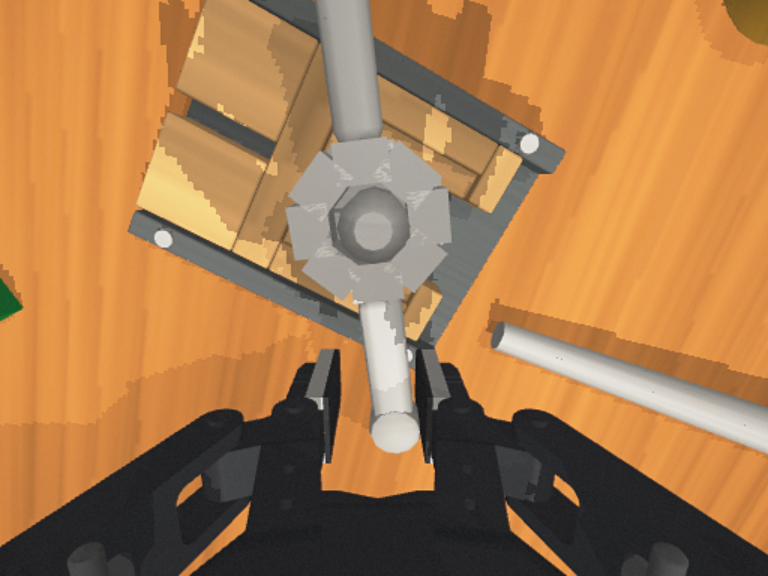

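>>> {"op": "servo_tool", "data": {
  "increments": [
    [[0.2,-4.8,0],[0,0,5],28],
    [[0.2,-4.8,0],[0,0,5],28],
    [[0.2,-4.8,0],[0,0,5],28],
    [[0.2,-4.8,0],[0,0,5],28],
    [[0.2,-4.8,0],[0,0,5],28]
  ]
}}

```text
t: 18.25
position: [0.6149, -0.0252, 0.048]
ee_rot: [180.0, -0.0, 79.2]
wrist_force: [0.4, 0.6, -0.2]
finger_gap: 0.332
```

>>> {"op": "servo_tool", "data": {
  "increments": [
    [[0.2,-4.8,0],[0,0,5],28],
    [[0.2,-4.8,0],[0,0,5],28],
    [[0.2,-4.8,0],[0,0,5],28],
    [[0.2,-4.8,0],[0,0,5],28],
    [[0,0,0],[0,0,0],28]
  ]
}}

```text
t: 18.67
position: [0.5966, -0.0178, 0.0479]
ee_rot: [-180.0, -0.0, 59.2]
wrist_force: [0.3, 0.6, -0.0]
finger_gap: 0.329
```

```bash
python3 hub.py r2
```

```text
18.7167 [596.6 -17.8  47.9] [597.  -18.1  47.9] [180.   -0.   59.5] [ 0.3 -0.3  0.4] q7 -32.1
hub top z pct [66.  66.6 66.9 67.3 67.8] 4395
stud z [82.3 83.1 83.6]
far arm angle 70.13268223478917 2847
```

View pics/r2.png

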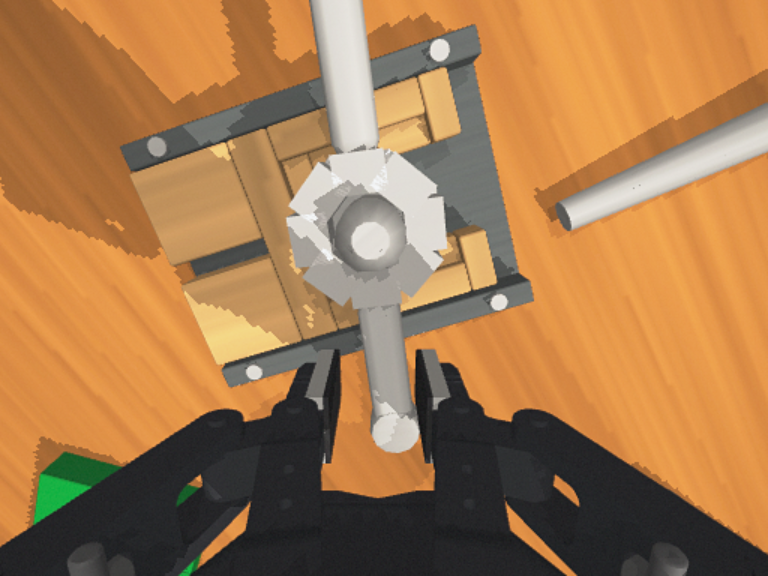

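>>> {"op": "servo_tool", "data": {
  "increments": [
    [[0.2,-4.8,0],[0,0,5],28],
    [[0.2,-4.8,0],[0,0,5],28],
    [[0.2,-4.8,0],[0,0,5],28],
    [[0.1,-3.9,0],[0,0,4],28],
    [[0,0,0],[0,0,0],28]
  ]
}}

```text
t: 19.13
position: [0.583, -0.0061, 0.0479]
ee_rot: [-180.0, -0.0, 40.4]
wrist_force: [0.7, 0.6, -0.6]
finger_gap: 0.325
```

```bash
python3 hub.py r3
```

```text
19.1833 [583.   -6.1  47.9] [583.2  -6.5  47.9] [180.   -0.   40.6] [ 0.1 -0.9 -0.3] q7 -51.1
hub top z pct [64.6 65.2 65.6 66.  66.5] 4254
stud z [82.4 83.1 83.6]
far arm angle 51.46389220459667 2863
```

>>> {"op": "servo_tool", "data": {
  "increments": [
    [[0.1,-2.9,0],[0,0,3],28],
    [[0.1,-2.9,0],[0,0,3],28],
    [[0.1,-2.9,0],[0,0,3],28],
    [[0,0,0],[0,0,0],28]
  ]
}}

```text
t: 19.52
position: [0.5781, 0.0006, 0.0479]
ee_rot: [180.0, -0.0, 31.5]
wrist_force: [-0.0, 0.0, 0.3]
finger_gap: 0.327
```

```bash
python3 hub.py r4
```

```text
19.5667 [578.1   0.6  47.9] [5.782e+02 4.000e-01 4.790e+01] [180.   -0.   31.6] [-0.9 -0.9  0.2] q7 -60.3
hub top z pct [63.9 64.5 64.9 65.2 65.7] 4225
stud z [82.3 83.  83.6]
far arm angle 42.728530815225824 2866
```

>>> {"op": "servo_tool", "data": {
  "increments": [
    [[0.1,-2.9,0],[0,0,3],28],
    [[0.1,-2.9,0],[0,0,3],28],
    [[0,0,0],[0,0,0],28]
  ]
}}

```text
t: 19.82
position: [0.5754, 0.0056, 0.0479]
ee_rot: [180.0, -0.0, 25.4]
wrist_force: [0.0, -0.5, 0.1]
finger_gap: 0.327
```

>>> {"op": "servo_tool", "data": {
  "increments": [
    [[0.1,-2.9,0],[0,0,3],28],
    [[0.1,-2.9,0],[0,0,3],28],
    [[0,0,0],[0,0,0],28]
  ]
}}

```text
t: 20.07
position: [0.5741, 0.009, 0.0481]
ee_rot: [179.8, -0.1, 19.4]
wrist_force: [3.8, -4.2, -3.3]
finger_gap: 0.327
```

```bash
python3 hub.py r5
```

```text
20.1167 [574.1   9.   48.1] [574.1   8.9  48.1] [ 1.799e+02 -1.000e-01  1.950e+01] [ 3.9 -4.4 -2. ] q7 -72.7
hub top z pct [63.5 64.1 64.6 65.  65.6] 4153
stud z [82.4 83.1 83.5]
far arm angle 32.54939439791563 2955
```

>>> {"op": "servo_tool", "data": {
  "increments": [
    [[0,-2,0],[0,0,2],28],
    [[0,-2,0],[0,0,2],28],
    [[0,0,0],[0,0,0],28]
  ]
}}

```text
t: 20.37
position: [0.5741, 0.0105, 0.0484]
ee_rot: [179.7, -0.2, 15.3]
wrist_force: [8.2, -10.6, -4.3]
finger_gap: 0.33
```

```bash
python3 hub.py r6
```

```text
20.4167 [574.1  10.5  48.4] [574.1  10.5  48.4] [179.7  -0.2  15.4] [  8.6 -11.6  -4.5] q7 -76.9
hub top z pct [63.4 64.1 64.6 65.1 65.7] 4118
stud z [82.4 83.1 83.6]
far arm angle 30.881755268106225 3093
```

View pics/r6.png

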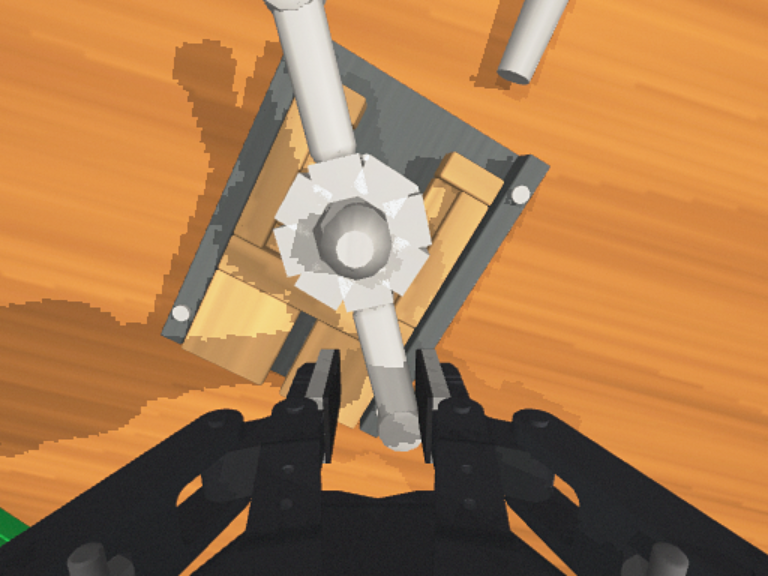

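>>> {"op": "servo_tool", "data": {
  "increments": [
    [[0,4,0],[0,0,-3],30],
    [[0,4,0],[0,0,-3],32],
    [[0,0,0],[0,0,0],34],
    [[0,0,0],[0,0,0],34]
  ]
}}

```text
t: 20.75
position: [0.5742, 0.0066, 0.0478]
ee_rot: [180.0, -0.0, 21.4]
wrist_force: [-0.7, 1.3, -0.6]
finger_gap: 0.395
```

```bash
python3 hub.py s1
```

```text
20.8 [574.2   6.6  47.8] [574.1   6.9  47.8] [-180.    -0.    21.3] [ 0.3 -0.1 -0.3] q7 -70.7
hub top z pct [63.3 63.8 64.2 64.5 65. ] 4167
stud z [82.4 83.1 83.6]
far arm angle 33.45967300700537 2851
```

View pics/s1.png

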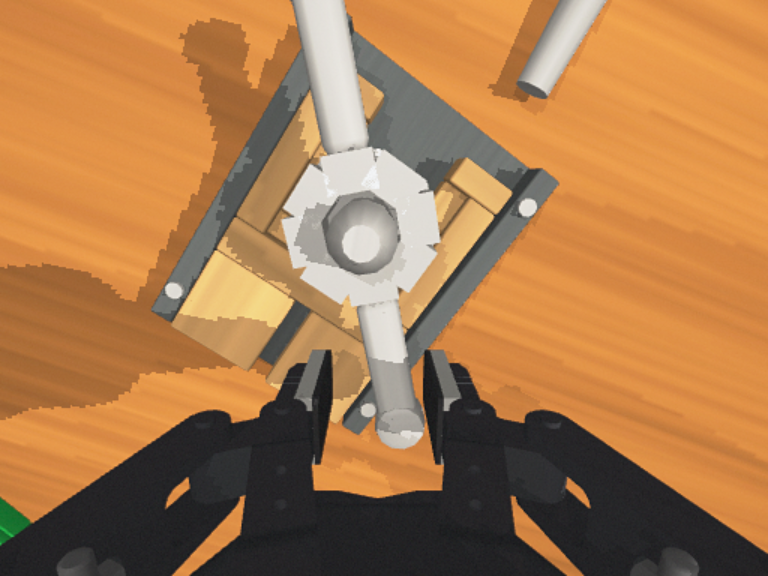

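>>> {"op": "servo_tool", "data": {
  "increments": [
    [[0,2,0],[0,0,0],36],
    [[0,0,-15],[0,0,0],36],
    [[0,0,-35],[0,0,0],36],
    [[-20,0,-35],[0,0,0],36],
    [[-20,0,-30],[0,0,0],36]
  ]
}}

```text
t: 21.22
position: [0.5376, -0.009, 0.1646]
ee_rot: [180.0, -0.0, 21.4]
wrist_force: [1.2, 0.1, 0.4]
finger_gap: 0.421
```

>>> {"op": "servo_tool", "data": {
  "increments": [
    [[0,0,0],[0,0,0],36],
    [[0,0,0],[0,0,0],36],
    [[0,0,0],[0,0,0],36]
  ]
}}

```text
t: 21.47
position: [0.5375, -0.009, 0.1626]
ee_rot: [-180.0, -0.0, 21.3]
wrist_force: [-0.3, -0.4, -0.4]
finger_gap: 0.423
```

```bash
python3 hub.py t1; python3 look.py t side scene; python3 -c "
import cv2,numpy as np
a=cv2.imread('pics/t_side.png')[220:420,260:460]
cv2.imwrite('pics/t2.png',cv2.resize(a,(500,500)))"
```

```text
21.5167 [537.5  -9.  162.6] [537.2  -8.9 161.9] [-1.80e+02  1.00e-01  2.13e+01] [-0.  -0.6  0.2] q7 -70.9
hub top z pct [63.1 63.7 64.1 64.5 65.1] 1414
stud z [82.4 83.1 83.7]
far arm angle 33.86406292834072 826
21.5167 [537.2  -8.9 161.9] [-1.80e+02  1.00e-01  2.13e+01] [-0.  -0.6  0.2] 0.422
```

View pics/t1.png

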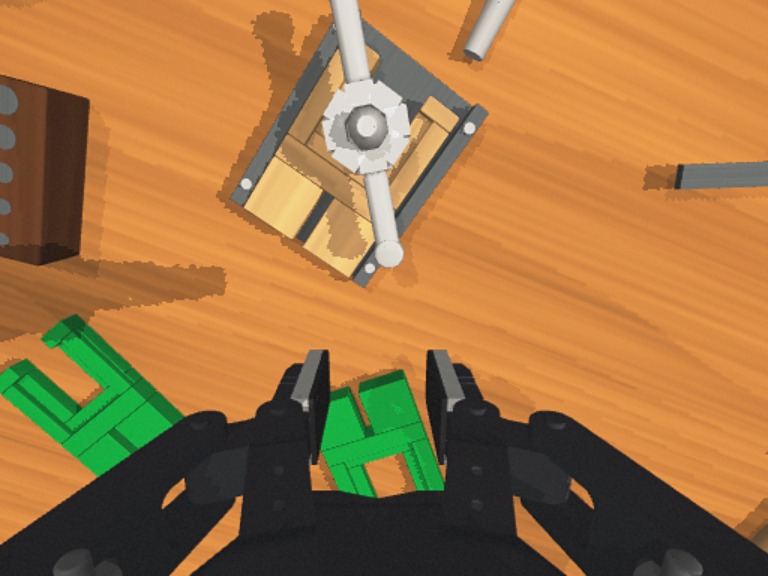

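View pics/t_scene.png

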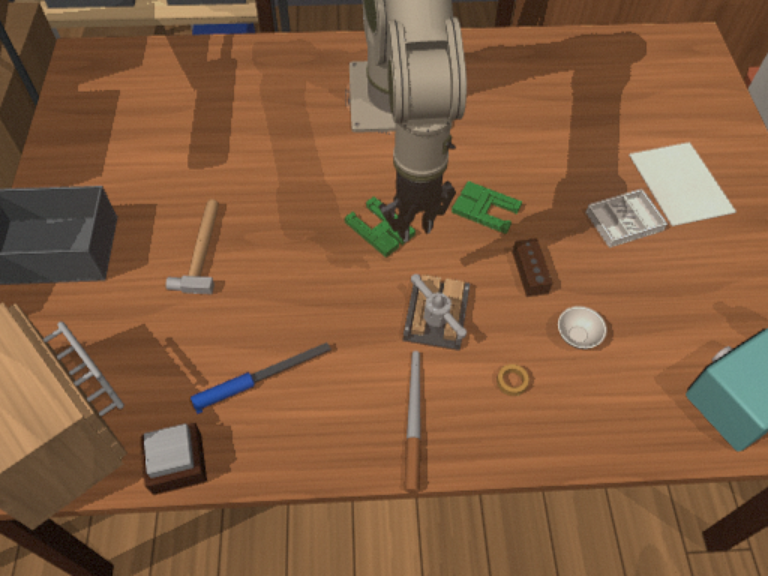

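View pics/t2.png

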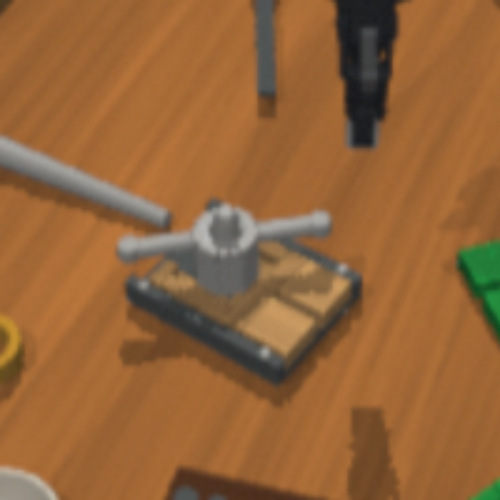

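```bash
python3 -c "
from cell import arm
print(arm.sign_off())"
```

```text
the job is handed in; nothing more can be done
None
```

The bench pin is home, the nut is run fully down on the stud, and I handed the job in at about 21.5 s of the 72 s allowed.

- **Bench pin:** I pushed it home with the closed fingers until it stopped, at a horizontal push of about 22 N. The end face then sat at the edge of the clamp plate in the pictures.
- **Placing the nut:** I gripped it by the hub, set it on the stud with its bar along the clamp's y, and let go. Its hub top measured 84.2 mm, against an expected 85 mm.
- **Backward turn:** With the fingers straddling one arm, I turned it back about 64° until it dropped. The hub top fell to 71.7 mm.
- **Forward turn:** I then ran it clockwise about 120° to a firm stop, where the wrist felt about 14 N and the arm stopped following.
- **Last checks:** With the gripper clear, the hub top read 64.1 mm, which puts the underside at about 21 mm once I allow for the camera reading roughly 0.8 mm low. The nut is upright, the board is still home, and the bystanders look unmoved.

No check failed. The one oddity was position readings taken just after a move, which were sometimes a few mm off. One approach over the nut's arm came out about 6 mm to the side; I corrected it before lowering the fingers.

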